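# Unstack the microscope accessories into their trays

## Robot

A 6-joint arm with a two-finger parallel gripper is mounted at the origin on the work surface. World frame = base frame: x ahead of the robot, y to its left, z up, the work surface at z = 0. Lengths are in m, angles in degrees, forces in N, time in s.
With the tool pointing down it reaches from about 0.4 to 0.825 m from the base axis. Payload 7 kg.
Tool frame: the origin (TCP) lies midway between the tips of the shut fingers; the grasp point (between the pads) lies 19 mm behind it (ctrl.hold_point_z is the distance from the TCP to the grasp point, in m); z points along the fingers, x is the direction in which the jaws open and shut, and the axes are right-handed (so a half turn about z gives the same grasp; the last joint's range is limited). The gripper opens to 88 mm and grips with 3 to 60 N. Pads are 19 mm wide; open, the fingers measure 130 mm over their backs; the gripper's body (78 mm by 193 mm) begins 47 mm behind the grasp point.
Start: joints at [-50.357, 20.546, 0.682, 0, -70.136, -16.507], TCP at [0.265, -0.621, 0.202] pointing down, gripper open.
Joint ranges: [-176.03, 176.03], [-82.01, 121.73], [-58.28, 71.71], [-173.87, 95.51], [-174.79, -0.11], [-173.66, 173.66]. Speed limits (degrees/s): [136.94, 136.94, 172.46, 180, 180, 180].

## Interface

Orientations are given as [roll, pitch, yaw] about the fixed x, y, z axes, in that order (R = Rz(yaw) Ry(pitch) Rx(roll)).
In Python, from plant import ctrl gives the robot as it stands.
- The arm moves only by the tool apply_moves, never from a script. Its argument "motion" is a list of rows, each a list of 2 entries, a list of its own where there are three numbers: the shift along the world's x, y, z in cm, then the turn about the world's z in degrees. In form: [[[tx, ty, tz], roll], ...]. A call has 1 to 10 rows; each row is the pose to reach, as a shift and turn from the pose commanded when the call began; what a row does not reach only later rows make up. A row lasts 1/10 s, in which the tool goes at most 50 mm and 8.59 degrees, less where a joint would pass 70% of its speed; a pose out of reach is approached as far as the arm can. A call with a gripper value outside its range is refused whole. "hand" is the finger opening in cm, from 0 to 8.76, set as the call begins (left out, the last holds). The fingers move at their own pace and stop on an object; the grip force is fixed at half the most. Time passes only in rows, so rows that repeat a pose let the fingers close. It gives the time, the measured TCP pose, the force and the opening at its end, in the units of the state.
- ctrl.get_obs(): the state, without advancing time (a new reading comes with each control period).
- ctrl.snapshot(name): name is "scene" or "top" or "wrist"; returns (picture, depth): 400x640x3 uint8, blue, green, red; 400x640 float32, m along the optical axis (not along the pixel's ray), 0 where there is no reading.
- ctrl.camera_model(name): a dict with "fx", "fy", "cx", "cy" (pixels), "cam_to_world" (4x4, takes a point from camera to world coordinates); the wrist camera has in their place "tool_from_camera" (4x4, takes a point from camera to tool coordinates, whose origin is the TCP and whose axes are the tool frame's). Camera axes: x right, y down, z forward; pixel columns grow to the right and rows downward; lengths in m; the calibration is good to about 2 mm. A picture is of the moment at which its call begins: read the wrist's pose just before it. camera_model takes no time and is no camera call.
- ctrl.close_job(): hands the job in, once; it reports no verdict.
The state is a dict: "clock": time; "joint_pos": joint angles; "qvel": joint speeds; "tau": joint torques, N m; "tool_pos": TCP position; "orientation": TCP orientation; "force": force on the tool from outside, world axes, zero at the start; "moment": the same for the moment, N m; "opening": finger opening in m.
Only numpy, scipy, OpenCV 4.12 (cv2) and the standard library are available. Lean on these libraries where they do the work, as an engineer would, in place of code of your own. Each camera call takes 0.05 s, during which the arm holds its last target.

## Task

Someone left the microscope accessories piled in one stack: take it apart from the top down, one piece at a time, and set each piece into the tray of its own shape and size (the round ones by size), so that it lies flat on the tray's floor inside the rim, the same way up as it stood. Set the pieces down gently, never drop one or let it fall, and leave the mouse and the oil bottle where they are.

Things in the scene. Friction and masses are not known exactly. Their poses are not given: they have to be found in the camera images.
- slide_box_mid (a point): Closed microscope-slide box, grey plastic with two small paper squares on its lid, 110 (x) x 68 (y) x 34 (z) mm, 0.2 to 0.35 kg; the point is its centre, 17 mm above its underside; x along its length, z up. Loose; starts in the stack (slide box on the bench, filter case on it, canister on that, eyepiece on top), roughly centred on one another. Goes into the oblong tray, either way round.
- filter_case_mid (a point): Square filter case, black plastic with a grey top panel, 60 x 60 x 32 mm (z), 0.12 to 0.21 kg; the point is its centre, 16 mm above its underside; x and y square to its sides, z up. Loose; starts in the stack (slide box on the bench, filter case on it, canister on that, eyepiece on top), roughly centred on one another. Goes into the square tray, any side forward.
- canister_mid (a point): Short round aluminium canister, diameter 46 mm, 30 mm tall, 0.1 to 0.17 kg; the point is its centre, 15 mm above its underside; z up along its axis. Loose; starts in the stack (slide box on the bench, filter case on it, canister on that, eyepiece on top), roughly centred on one another. Goes into the larger round tray.
- eyepiece_mid (a point): Eyepiece, round, diameter 30 mm, 38 mm tall, steel below, black above with a lens on top, about 0.07 kg; the point is its centre, 19 mm above its underside; z up along its axis. Loose; starts in the stack (slide box on the bench, filter case on it, canister on that, eyepiece on top), roughly centred on one another. Goes into the smaller round tray.
- tray_oblong: Fixed tray: black rubber floor 3 mm above the bench, aluminium rim 4 mm thick whose top is 7 mm above the bench (4 mm above the floor). Origin on the bench under its centre, z up. Inside the rim 126 (x) x 84 (y) mm. For the slide box.
- tray_square: Fixed tray: black rubber floor 3 mm above the bench, aluminium rim 4 mm thick whose top is 7 mm above the bench (4 mm above the floor). Origin on the bench under its centre, z up. Inside the rim 76 x 76 mm, x and y square to its sides. For the filter case.
- tray_round_large: Fixed tray: black rubber floor 3 mm above the bench, aluminium rim 4 mm thick whose top is 7 mm above the bench (4 mm above the floor). Origin on the bench under its centre, z up. Round, inner diameter 62 mm. For the canister.
- tray_round_small: Fixed tray: black rubber floor 3 mm above the bench, aluminium rim 4 mm thick whose top is 7 mm above the bench (4 mm above the floor). Origin on the bench under its centre, z up. Round, inner diameter 46 mm. For the eyepiece.
- mouse_mid (a point): Bystander: black computer mouse, 100 x 56 x 31 mm, loose; the point is its centre, 15 mm above the bench. Leave it alone.
- oil_bottle_mid (a point): Bystander: small amber glass bottle, diameter 32 mm, 62 mm tall, loose; the point is its centre, 31 mm above the bench. Leave it alone.

How it is judged (in metres and radians):
On the way, in this order (a step that is already met when the one before it is completed fails the run):
1. the eyepiece lies flat in its own tray, released (horizontal distance between eyepiece_mid and tray_round_small below 0.013 m and z of eyepiece_mid in the frame of tray_round_small below 0.025 m and angle between eyepiece_mid's own z axis and vertical below 0.04 rad and contact force between the fingers and eyepiece below 0.05 N), for 0.2 s.
2. the aluminium canister lies flat in its own tray, released (horizontal distance between canister_mid and tray_round_large below 0.013 m and z of canister_mid in the frame of tray_round_large below 0.021 m and angle between canister_mid's own z axis and vertical below 0.04 rad and contact force between the fingers and canister below 0.05 N), for 0.2 s.
3. the square filter case lies flat in its own tray, released (horizontal distance between filter_case_mid and tray_square below 0.013 m and z of filter_case_mid in the frame of tray_square below 0.022 m and angle between filter_case_mid's own z axis and vertical below 0.04 rad and contact force between the fingers and filter_case below 0.05 N), for 0.2 s.
4. the slide box lies flat in its own tray, released (horizontal distance between slide_box_mid and tray_oblong below 0.013 m and z of slide_box_mid in the frame of tray_oblong below 0.023 m and angle between slide_box_mid's own z axis and vertical below 0.04 rad and contact force between the fingers and slide_box below 0.05 N), for 0.2 s.
At the end, for the whole second after the job is handed in: The eyepiece, canister, filter case and slide box each stand in their own tray: centre within 13 mm of the tray's centre in plan, underside within 3 mm of the tray's floor, upright within 0.04 rad (flat inside the rim), released and at rest (all of step 1 and all of step 2 and all of step 3 and all of step 4 and linear speed of each of eyepiece, canister, filter_case, slide_box below 0.02 m/s and angular speed of each of eyepiece, canister, filter_case, slide_box below 0.2 rad/s); the robot touches nothing.
It fails at once if a piece is dropped or falls (moves faster than 0.65 m/s while not held, as after a free fall of over 20 mm) ((linear speed of eyepiece above 0.65 m/s and contact force between the fingers and eyepiece below 0.05 N) or (linear speed of canister above 0.65 m/s and contact force between the fingers and canister below 0.05 N) or (linear speed of filter_case above 0.65 m/s and contact force between the fingers and filter_case below 0.05 N) or (linear speed of slide_box above 0.65 m/s and contact force between the fingers and slide_box below 0.05 N)).
It fails at once if the mouse is moved by more than 20 mm (distance of mouse_mid from where it was at the start of the episode above 0.02 m).
It fails at once if the oil bottle is moved by more than 20 mm (distance of oil_bottle_mid from where it was at the start of the episode above 0.02 m).
It also fails if it takes over 122 s, if anything falls off the work surface, if the arm or the gripper's body presses on something with over 40 N, if the wrist force passes 120 N, or if a joint passes its speed limit or range.

## Working session

There is one attempt and no reset: what is moved stays moved. The work goes in short steps, Python scripts to look and compute and a tool call to move; the robot and the scene stay as the last step left them, time stands still between calls to the robot, and variables do not carry over. Pictures are saved under pics/ and viewed, and the job is handed in when it is done.

Besides the shell and the picture viewer there is one more tool, called after "Request:" as a command line: name --argument value ..., lists and objects as JSON in quotes. apply_moves: Moves the arm, as the interface text tells. Its arguments: {"type":"object","properties":{"motion":{"type":"array"},"hand":{"type":"number"}},"required":["motion"]}

```bash
mkdir -p pics; ls; cat > h.py <<'E'
import numpy as np,cv2
from plant import ctrl
def snap(n,f):
    im,d=ctrl.snapshot(n); cv2.imwrite('pics/'+f+'.png',im); np.savez('pics/'+f+'.npz',im=im,d=d); return im,d
def pt(cm,u,v,z):
    T=np.array(cm['cam_to_world']); r=T[:3,:3]@np.array([(u-cm['cx'])/cm['fx'],(v-cm['cy'])/cm['fy'],1]); o=T[:3,3]
    return o+r*(z-o[2])/r[2]
E
python3 - <<'E'
from h import *
o=ctrl.get_obs(); print(o)
for n in('scene','top','wrist'):
    snap(n,n+'0'); print(n,ctrl.camera_model(n))
E
```

```text
pics
{'clock': 0.0, 'joint_pos': array([-5.03595737e+01,  2.05921775e+01,  6.33904418e-01, -2.12836825e-02,
       -7.01354973e+01, -1.65070926e+01]), 'qvel': array([-0.00044584,  0.02753646, -0.01712721, -0.08154042, -0.01412955,
       -0.07723935]), 'tau': array([ 6.16699726e-04, -5.82724428e+01,  2.93059319e+01,  6.99745819e+00,
        7.07093335e-03, -1.25412780e-04]), 'tool_pos': array([ 0.2649612 , -0.62024512,  0.20101167]), 'orientation': array([-1.79992537e+02, -9.55910757e-02,  1.13126079e+02]), 'force': array([-0.49371733,  0.76237025,  0.74485919]), 'moment': array([-0.00938847, -0.01900181,  0.01487101]), 'opening': 0.0874887955386428}
scene {'fx': 501.5599331865862, 'fy': 501.5599331865862, 'cx': 321.726511201587, 'cy': 199.0981174243814, 'cam_to_world': array([[ 0.36295222,  0.67263029, -0.64485206,  1.28212887],
       [ 0.93178921, -0.25762862,  0.25572711, -0.28425849],
       [ 0.00587745, -0.69368291, -0.72025653,  0.84218072],
       [ 0.        ,  0.        ,  0.        ,  1.        ]])}
top {'fx': 368.7849516367387, 'fy': 368.7849516367387, 'cx': 317.72309359
[... 161 characters left out ...]
2.18952365e-02,  2.58139178e-03,
         1.11634860e-02],
       [ 5.91568331e-04, -1.43685581e-01, -9.89623213e-01,
         9.87145364e-01],
       [ 0.00000000e+00,  0.00000000e+00,  0.00000000e+00,
         1.00000000e+00]])}
wrist {'fx': 317.8617384589242, 'fy': 317.8617384589242, 'cx': 317.8250764716812, 'cy': 204.71527902035356, 'tool_from_camera': array([[ 9.99998954e-01, -1.23999506e-03, -7.44836962e-04,
        -2.12379907e-04],
       [ 1.39751261e-03,  9.61077730e-01,  2.76274582e-01,
        -7.43450403e-02],
       [ 3.73267102e-04, -2.76275333e-01,  9.61078457e-01,
        -1.82036052e-01],
       [ 0.00000000e+00,  0.00000000e+00,  0.00000000e+00,
         1.00000000e+00]])}
```

View pics/top0.png

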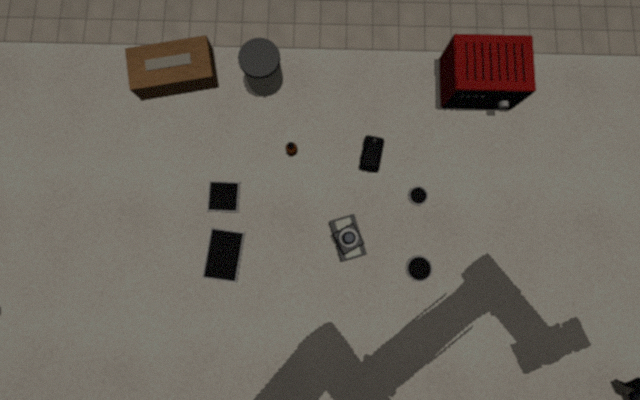

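View pics/scene0.png

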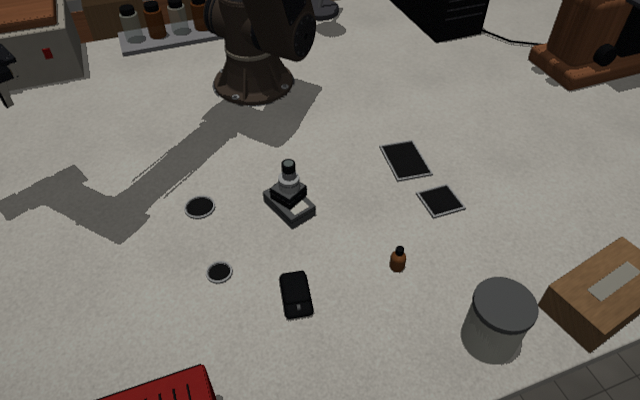

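The top view shows the stack at about (348,238), the square tray at (224,196), the oblong tray at (224,255), the small round tray at (418,195) and the large round one at (419,268). The bottle is at (291,149) and the mouse at (372,154). The scene view agrees with this.

```bash
python3 - <<'E'
from h import *
for n,bx in (('top',{'sq':(224,196),'ob':(224,255),'rs':(418,195),'rl':(419,268),'mouse':(372,154)}),('scene',{'sq':(441,200),'ob':(405,160),'rs':(219,272),'rl':(200,207),'mouse':(296,295)})):
    z=np.load(f'pics/{n}0.npz'); im=z['im']; g=cv2.cvtColor(im,cv2.COLOR_BGR2GRAY); cm=ctrl.camera_model(n)
    m=(g<50).astype(np.uint8)
    k,lab,st,ce=cv2.connectedComponentsWithStats(m)
    for name,(u,v) in bx.items():
        l=lab[v,u]; 
        c=max(cv2.findContours((lab==l).astype(np.uint8),0,cv2.CHAIN_APPROX_NONE)[0],key=len)[:,0]
        h=0.03 if name=='mouse' else 0.003
        # map filled region pixels to world
        mask=np.zeros_like(m); cv2.drawContours(mask,[c.reshape(-1,1,2)],-1,1,-1)
        vs,us=np.nonzero(mask)
        P=np.array([pt(cm,a,b,h)[:2] for a,b in zip(us,vs)])
        r=cv2.minAreaRect((P*1000).astype(np.float32))
        print(n,name,st[l,4],P.mean(0).round(4),r)
E
python3 -c "
import cv2
a=cv2.imread('pics/top0.png')[205:275,310:390];cv2.imwrite('pics/tc.png',cv2.resize(a,None,fx=8,fy=8,interpolation=2)[:600])
a=cv2.imread('pics/scene0.png')[145:235,250:330];cv2.imwrite('pics/sc.png',cv2.resize(a,None,fx=6,fy=6,interpolation=2))"
```

```text
top sq 705 [0.6332 0.2704] ((633.4234619140625, 270.6971435546875), (71.08819580078125, 72.39533233642578), 1.266966462135315)
top ob 1423 [0.4769 0.2608] ((477.2721862792969, 260.7539367675781), (80.17713165283203, 123.0886459350586), 83.43131256103516)
top rs 182 [ 0.6479 -0.2566] ((647.7105102539062, -256.92364501953125), (37.85084915161133, 38.74238967895508), 89.18120574951172)
top rl 386 [ 0.4527 -0.2559] ((453.3602294921875, -254.9042510986328), (55.14877700805664, 57.04808044433594), 88.77986907958984)
top mouse 656 [ 0.7521 -0.126 ] ((752.2860107421875, -125.84261322021484), (51.5914306640625, 95.26750183105469), 79.70557403564453)
scene sq 702 [0.6311 0.2709] ((630.3493041992188, 271.1787109375), (72.4542465209961, 72.53355407714844), 89.32827758789062)
scene ob 1025 [0.4758 0.2612] ((473.947509765625, 261.609130859375), (80.55326080322266, 121.85690307617188), 83.3670883178711)
scene rs 272 [ 0.6464 -0.2565] ((646.3611450195312, -256.2532043457031), (41.766685485839844, 37.241119384765625), 68.9676284790039)
scene rl 366 [ 0.4515 -0.2564] ((451.18890380859375, -256.3223876953125), (56.63713073730469, 55.70143508911133), 48.481292724609375)
scene mouse 1242 [ 0.7717 -0.1336] ((769.7611694335938, -132.92056274414062), (53.698490142822266, 101.9674072265625), 79.5988540649414)
```

View pics/tc.png

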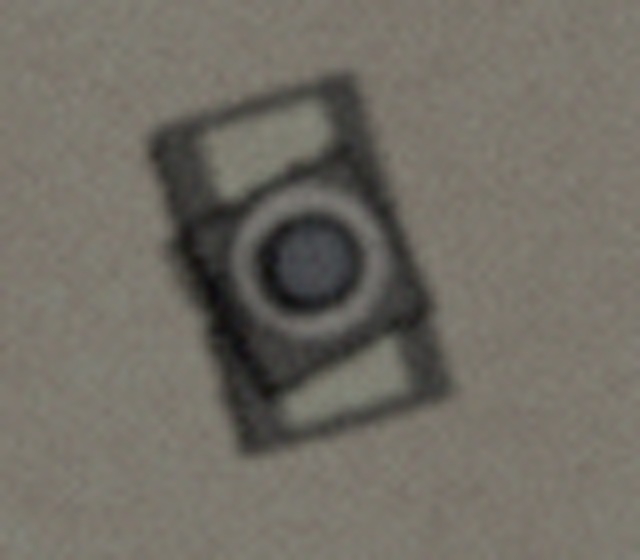

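View pics/sc.png

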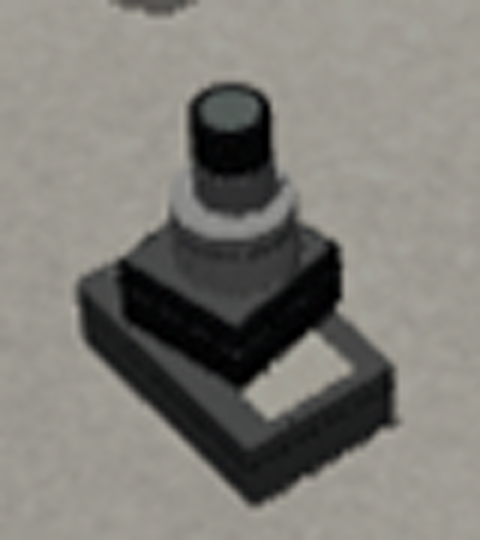

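```bash
python3 - <<'E'
from h import *
for n,ox,oy,s,D in (('top',310,205,8,{'eye':(.134,[(310,258)]),'can':(.096,[(308,257)]),'filt':(.066,[(185,235),(345,150),(430,305),(270,395)]),'box':(.034,[(155,135),(350,75),(450,395),(245,450)])}),
  ('scene',250,145,6,{'eye':(.134,[(230,108)]),'can':(.096,[(234,207)]),'filt':(.066,[(122,265),(338,245),(240,323)]),'box':(.034,[(80,285),(392,370),(255,445)])})):
    cm=ctrl.camera_model(n)
    for k,(z,c) in D.items():
        P=np.array([pt(cm,(a+.5)/s-.5+ox,(b+.5)/s-.5+oy,z)[:2] for a,b in c])
        if len(P)==1: print(n,k,P); continue
        r=np.diff(np.vstack([P,P[:1]]),axis=0)
        cen=P.mean(0) if len(P)==4 else (P[0]+P[1])/2
        print(n,k,cen.round(4),np.hypot(*r.T).round(3),np.degrees(np.arctan2(r[:,1],r[:,0])).round(1))
E
```

```text
top eye [[ 0.52465117 -0.05896158]]
top can [[ 0.52675376 -0.06148022]]
top filt [ 0.5239 -0.0638] [0.057 0.055 0.057 0.056] [ -60.9 -150.6  120.2   29. ]
top box [ 0.5279 -0.0639] [0.066 0.107 0.068 0.105] [ -71.6 -162.2  106.1   16.9]
scene eye [[ 0.52307984 -0.06057475]]
scene can [[ 0.53302581 -0.06412358]]
scene filt [ 0.5265 -0.0646] [0.079 0.053 0.053] [  76.6  -61.8 -144.6]
scene box [ 0.532  -0.0665] [0.126 0.061 0.106] [  48.6  -74.  -160.5]
```

View pics/wrist0.png

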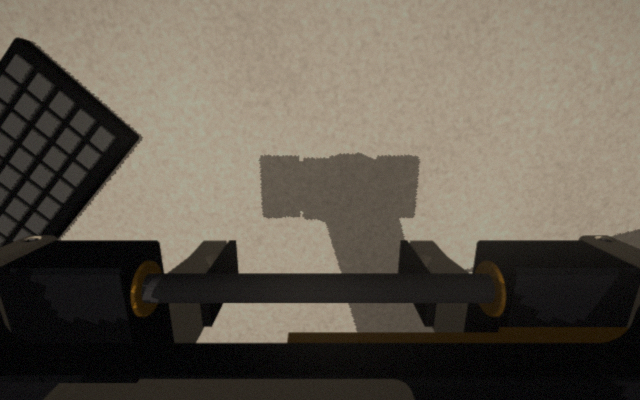

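Both cameras put the eyepiece at about (0.524, -0.060). Next I move above the stack and look with the wrist camera.

Request:
apply_moves --motion '[[[1,2,1],0],[[3,6,3],0],[[5,10,4],0],[[7,15,4],0],[[9,20,4],0],[[11,24,4],0],[[13,28,4],0],[[15,33,4],0],[[17,37,4],0],[[19,41,4],0]]' --hand 8.7

```text
clock: 1.15
tool_pos: [0.4555, -0.2086, 0.2422]
orientation: [180.0, 0.0, 113.2]
force: [2.0, -0.0, 0.6]
opening: 0.087
```

Request:
apply_moves --motion '[[[2,4,0],0],[[4,8,0],0],[[5.5,12,0],0],[[6.5,14,0],0],[[6.9,15,0],0],[[6.9,15,0],0],[[6.9,15,0],0]]'

```text
clock: 1.85
tool_pos: [0.5238, -0.0611, 0.2418]
orientation: [-180.0, -0.0, 113.1]
force: [0.2, -0.9, 0.2]
opening: 0.0871
```

```bash
python3 - <<'E'
from h import *
o=ctrl.get_obs(); print(o['clock'],o['tool_pos'],o['orientation'],o['joint_pos'])
np.savez('pics/w1p.npz',p=o['tool_pos'],r=o['orientation'])
snap('wrist','w1')
E
```

```text
1.85 [ 0.52378824 -0.06112306  0.24176035] [-1.79964390e+02 -6.16902668e-03  1.13140003e+02] [ 1.46715589e+01  5.15508436e+00 -1.41889198e+01 -9.08737476e-04
 -7.06921264e+01 -8.15312532e+01]
```

View pics/w1.png

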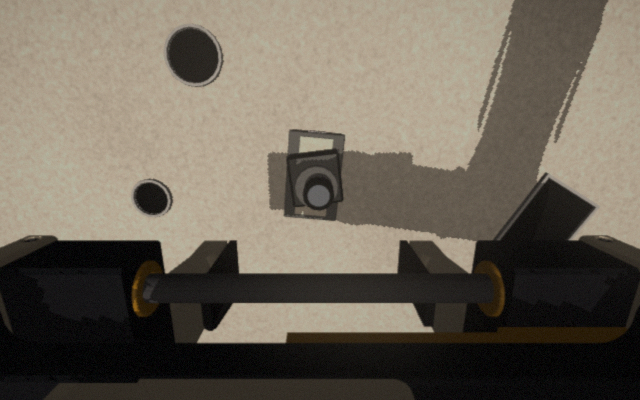

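The wrist view shows the eyepiece lens at about (318,196), the stack below it, and the round trays at (193,55) and (152,197).

```bash
cat >> h.py <<'E'
from scipy.spatial.transform import Rotation as Ro
def wcm(o):
    cm=dict(ctrl.camera_model('wrist')); T=np.eye(4); T[:3,:3]=Ro.from_euler('xyz',o['orientation'],degrees=True).as_matrix(); T[:3,3]=o['tool_pos']
    cm['cam_to_world']=T@cm['tool_from_camera']; return cm
def wsnap(f):
    o=ctrl.get_obs(); im,d=snap('wrist',f); cm=wcm(o); return im,d,cm
def crop(im,f,x0,x1,y0,y1,s):
    cv2.imwrite('pics/'+f+'.png',cv2.resize(im[y0:y1,x0:x1],None,fx=s,fy=s,interpolation=cv2.INTER_CUBIC))
E
python3 - <<'E'
from h import *
o=ctrl.get_obs(); im=np.load('pics/w1.npz')['im']; d=np.load('pics/w1.npz')['d']; cm=wcm(o)
crop(im,'w1c',275,365,120,230,5)
g=cv2.cvtColor(im,cv2.COLOR_BGR2GRAY)
for n,(u,v) in {'rl':(193,55),'rs':(152,197)}.items():
    k,lab,st,ce=cv2.connectedComponentsWithStats((g<75).astype(np.uint8)); l=lab[v,u]; print(n,st[l],pt(cm,*ce[l],.003))
print(pt(cm,318,195.5,.134), d[185:205,318])
E
```

```text
rl [ 167   28   51   55 2158] [ 0.45227132 -0.25788853  0.003     ]
rs [134 183  34  32 817] [ 0.64790078 -0.25854318  0.003     ]
[ 0.5237661  -0.06172663  0.134     ] [0.29559195 0.29761073 0.2966402  0.29761544 0.29938492 0.29781413
 0.29806763 0.29889935 0.29959962 0.29925954 0.2984798  0.30052888
 0.29962304 0.30040187 0.30143335 0.30004892 0.30058676 0.30104357
 0.30136946 0.30200654]
```

View pics/w1c.png

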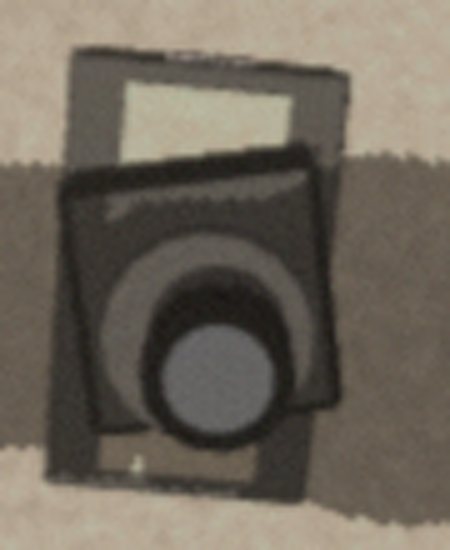

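Request:
apply_moves --motion '[[[0,0,-1],0],[[0,0.1,-4],0],[[0,0.1,-7],0],[[0,0.1,-10],0],[[0,0.1,-12.5],0],[[0,0.1,-13.6],0],[[0,0.1,-13.6],0],[[0,0.1,-13.6],0]]'

```text
clock: 2.7
tool_pos: [0.5247, -0.0601, 0.1067]
orientation: [180.0, 0.0, 113.1]
force: [0.1, -0.5, 0.4]
opening: 0.0872
```

```bash
python3 - <<'E'
from h import *
im,d,cm=wsnap('w2'); snap('scene','s2'); im=np.load('pics/s2.npz')['im']; crop(im,'s2c',220,360,110,240,4)
E
```

```text
(no output)
```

View pics/w2.png

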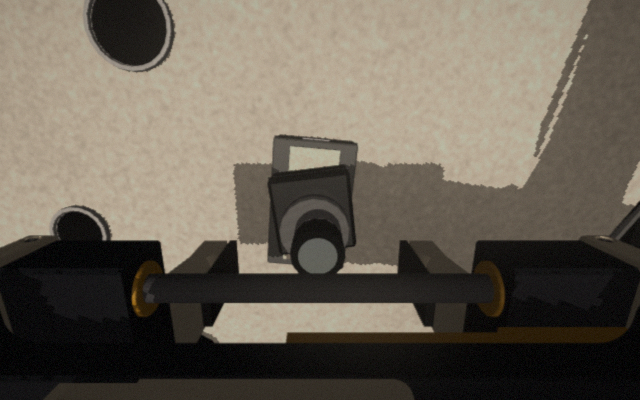

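View pics/s2c.png

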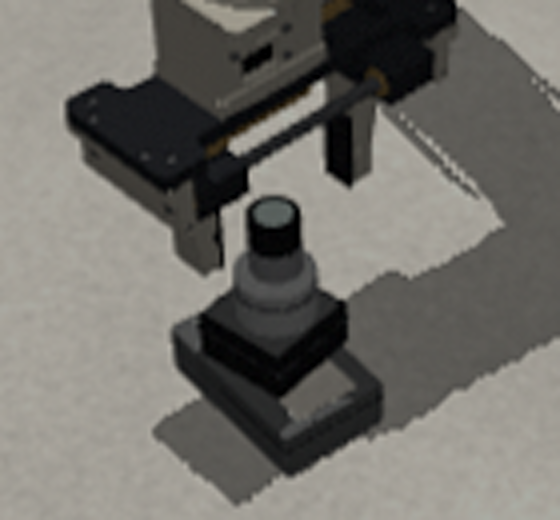

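```bash
python3 - <<'E'
from h import *
o=ctrl.get_obs(); cm=wcm(o); print(o['tool_pos'],pt(cm,319,255,.134))
im=np.load('pics/w2.npz')['im'];g=cv2.cvtColor(im,cv2.COLOR_BGR2GRAY)
crop(im,'w2c',260,380,200,280,6)
E
```

```text
[ 0.52515895 -0.05971877  0.10730939] [ 0.52332477 -0.06020721  0.134     ]
```

View pics/w2c.png

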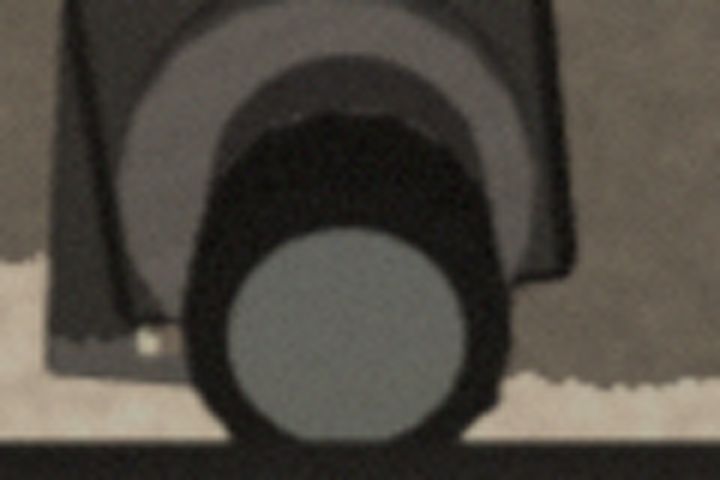

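Request:
apply_moves --motion '[[[-0.1,0,0],0],[[-0.1,0,0],0],[[-0.1,0,0],0],[[-0.1,0,0],0],[[-0.1,0,0],0],[[-0.1,0,0],0],[[-0.1,0,0],0],[[-0.1,0,0],0],[[-0.1,0,0],0],[[-0.1,0,0],0]]' --hand 2

```text
clock: 3.8
tool_pos: [0.5232, -0.0597, 0.106]
orientation: [180.0, 0.0, 113.1]
force: [0.1, 0.0, -0.3]
opening: 0.0281
```

Request:
apply_moves --motion '[[[0,0,0.2],0],[[0,0,0.8],0],[[0,0,2],0],[[0,0,4],0],[[0,0,5],0],[[0,0,5],0],[[0,0,5],0]]'

```text
clock: 4.5
tool_pos: [0.5231, -0.0596, 0.156]
orientation: [180.0, -0.0, 113.1]
force: [-0.0, 0.4, -0.7]
opening: 0.0278
```

```bash
python3 - <<'E'
from h import *
wsnap('w3'); im,d=snap('scene','s3'); crop(im,'s3c',220,360,80,230,4); print(ctrl.get_obs()['opening'])
E
```

```text
0.027811351115391736
```

View pics/s3c.png

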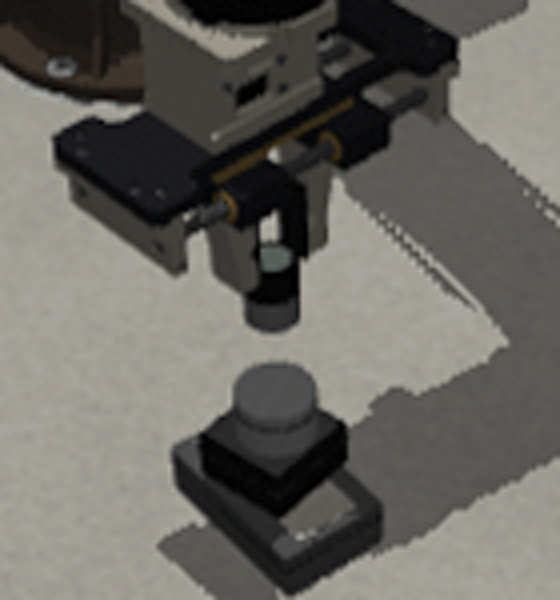

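View pics/w3.png

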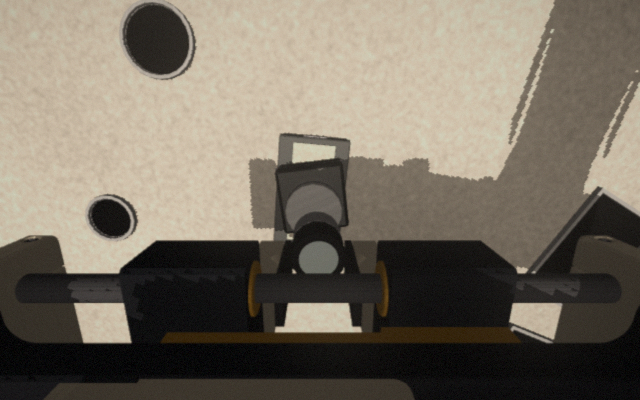

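The scene view shows the eyepiece held upright, with the rest of the stack undisturbed. I'll measure the in-hand offset and remeasure the trays.

```bash
python3 - <<'E'
from h import *
o=ctrl.get_obs(); cm=wcm(o); print(o['tool_pos'])
z=np.load('pics/w3.npz');im=z['im'];g=cv2.cvtColor(im,cv2.COLOR_BGR2GRAY)
hs=im.astype(int); m=((g>85)&(hs[...,0]>=hs[...,2]-6)).astype(np.uint8); m[:,:295]=0;m[:,345:]=0;m[:235]=0;m[278:]=0
k,lab,st,ce=cv2.connectedComponentsWithStats(m);l=lab[258,319];print(st[l],ce[l])
print('lens',pt(cm,319,259.5,.184))
for n,(u,v) in {'rl':(158,40),'rs':(112,217)}.items():
    k,lab,st,ce=cv2.connectedComponentsWithStats((g<75).astype(np.uint8)); l=lab[v,u]; print(n,st[l],pt(cm,*ce[l],.003))
E
```

```text
[ 0.52257722 -0.05974188  0.15521161]
[     0      0    640    400 255802] [319.50159889 199.45680253]
lens [ 0.52232753 -0.05959403  0.184     ]
rl [ 124    4   65   70 3505] [ 0.45159637 -0.25753186  0.003     ]
rs [  89  199   41   39 1203] [ 0.64708233 -0.25813506  0.003     ]
```

Request:
apply_moves --motion '[[[1,-1.5,0],0],[[3,-4.5,0],0],[[5,-8,0],0],[[7,-11.5,0],0],[[9,-15,0],0],[[11,-17.5,0],0],[[12,-19.2,0],0],[[12.4,-19.8,0],0],[[12.4,-19.8,0],0],[[12.4,-19.8,0],0]]'

```text
clock: 5.6
tool_pos: [0.6466, -0.257, 0.1554]
orientation: [-180.0, -0.0, 113.1]
force: [-0.4, 0.3, -0.2]
opening: 0.0282
```

Request:
apply_moves --motion '[[[0,0,-1],0],[[0,0,-3],0],[[0,0,-6],0],[[0,0,-9],0],[[0,0,-11],0],[[0,0,-12.5],0],[[0,0,-13],0],[[0,0,-13],0]]'

```text
clock: 6.4
tool_pos: [0.647, -0.2573, 0.0256]
orientation: [-180.0, -0.0, 113.2]
force: [0.4, -0.8, 0.1]
opening: 0.028
```

```bash
python3 - <<'E'
from h import *
print(ctrl.get_obs()['tool_pos'])
im,d=snap('scene','s4'); crop(im,'s4c',150,300,170,320,4); wsnap('w4');snap('top','t4')
E
```

```text
[ 0.64701029 -0.25731505  0.02564253]
```

View pics/s4c.png

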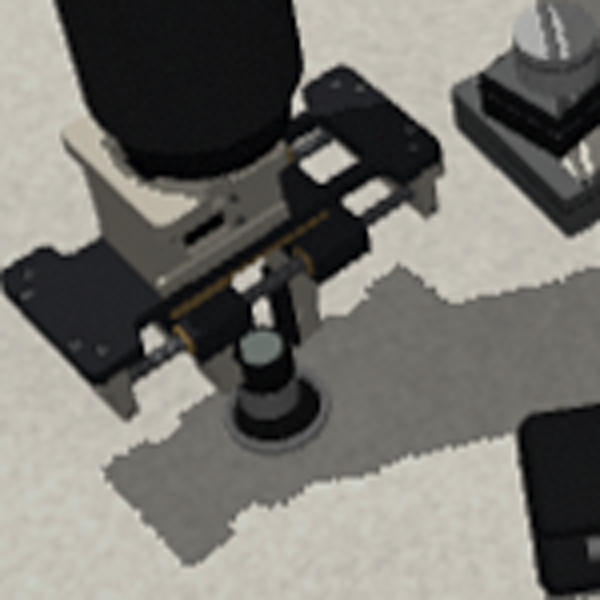

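View pics/w4.png

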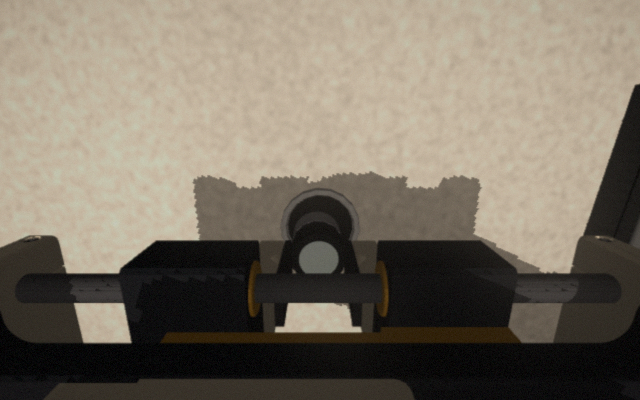

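The eyepiece is centred over the small tray in both views. I'll lower it gently.

Request:
apply_moves --motion '[[[0,0,-0.4],0],[[0,0,-0.8],0],[[0,0,-1.0],0],[[0,0,-1.1],0],[[0,0,-1.1],0],[[0,0,-1.2],0],[[0,0,-1.2],0],[[0,0,-1.25],0],[[0,0,-1.25],0]]'

```text
clock: 7.45
tool_pos: [0.6472, -0.2577, 0.0134]
orientation: [-180.0, -0.0, 113.1]
force: [0.4, 0.1, -1.2]
opening: 0.0278
```

Request:
apply_moves --motion '[[[0,0,-0.05],0],[[0,0,-0.05],0],[[0,0,-0.05],0]]'

```text
clock: 7.75
tool_pos: [0.6473, -0.2577, 0.013]
orientation: [180.0, 0.0, 113.1]
force: [0.2, 0.3, -0.2]
opening: 0.0279
```

Request:
apply_moves --motion '[[[0,0,-0.05],0],[[0,0,-0.05],0],[[0,0,-0.05],0]]'

```text
clock: 8.05
tool_pos: [0.6474, -0.2578, 0.0129]
orientation: [180.0, 0.0, 113.1]
force: [0.4, -0.2, 2.8]
opening: 0.0282
```

Request:
apply_moves --motion '[[[0,0,0],0],[[0,0,0],0],[[0,0,0],0],[[0,0,0],0],[[0,0,0],0],[[0,0,0],0],[[0,0,0],0],[[0,0,0],0],[[0,0,0],0]]' --hand 8.7

```text
clock: 8.95
tool_pos: [0.6472, -0.2577, 0.0125]
orientation: [180.0, -0.0, 113.1]
force: [-0.0, -0.0, 0.6]
opening: 0.0862
```

Request:
apply_moves --motion '[[[0,0,1],0],[[0,0,4],0],[[0,0,8],0],[[0,0,12],0],[[0,0,16],0],[[-2,3,19],0],[[-4,7,20],0],[[-5,10,20],0],[[-5,10,20],0]]'

```text
clock: 9.85
tool_pos: [0.5964, -0.1549, 0.215]
orientation: [179.8, 0.0, 113.3]
force: [-0.3, -0.5, -0.4]
opening: 0.0873
```

```bash
python3 - <<'E'
from h import *
im,d=snap('scene','s5'); crop(im,'s5c',150,350,150,320,4); im,d=snap('top','t5'); crop(im,'t5c',310,450,180,280,5)
o=ctrl.get_obs();print(o['tool_pos'],o['opening'])
E
```

```text
[ 0.59728276 -0.15704879  0.21389322] 0.08718892670527571
```

View pics/s5c.png

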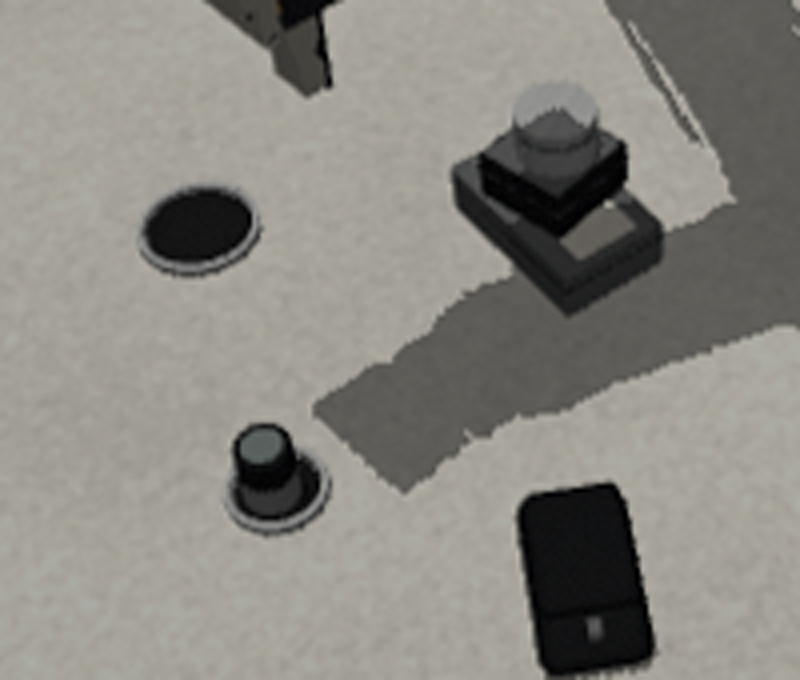

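View pics/t5c.png

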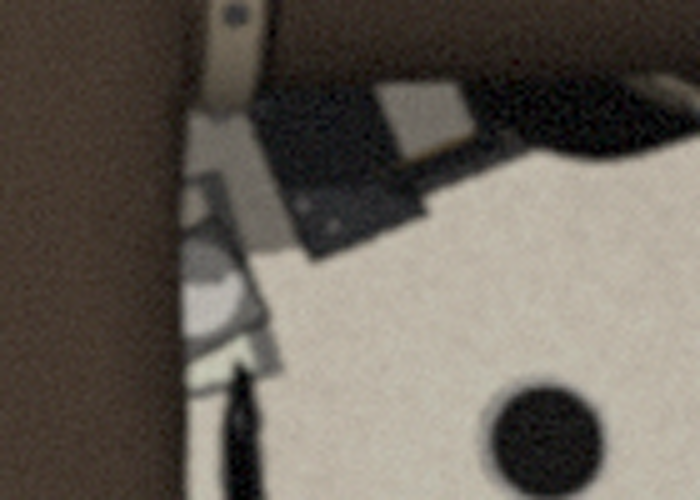

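The eyepiece stands upright inside the small tray's rim. I'll check its position and locate the canister.

```bash
python3 - <<'E'
from h import *
cm=ctrl.camera_model('scene')
print(pt(cm,215.6,261.1,.041),pt(cm,288.6,177.6,.096))
E
```

```text
[ 0.64843003 -0.25773986  0.041     ] [ 0.52866592 -0.06261356  0.096     ]
```

Request:
apply_moves --motion '[[[-1,1,0],0],[[-3,4,0],0],[[-5,7,0],0],[[-6.5,9,0],0],[[-7.1,9.6,0],0],[[-7.1,9.6,0],0],[[-7.1,9.6,0],0]]'

```text
clock: 10.65
tool_pos: [0.5266, -0.0622, 0.2125]
orientation: [180.0, 0.0, 113.1]
force: [0.4, -0.6, -0.1]
opening: 0.0866
```

```bash
python3 - <<'E'
from h import *
im,d,cm=wsnap('w6'); print(ctrl.get_obs()['tool_pos']); crop(im,'w6c',270,370,120,240,5)
g=cv2.cvtColor(im,cv2.COLOR_BGR2GRAY)
for n,(u,v) in {'rl':(180,45)}.items():
    k,lab,st,ce=cv2.connectedComponentsWithStats((g<75).astype(np.uint8)); l=lab[v,u]; print(n,st[l],pt(cm,*ce[l],.003))
E
```

```text
[ 0.52668287 -0.06239064  0.21236392]
rl [ 157   18   55   60 2556] [ 0.45229538 -0.25764148  0.003     ]
```

View pics/w6c.png

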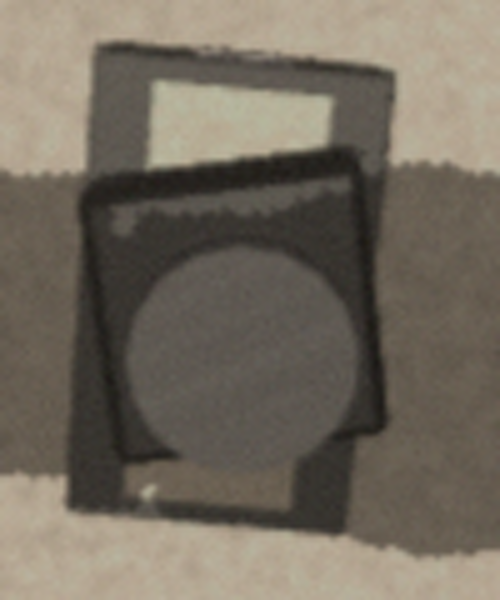

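View pics/w6.png

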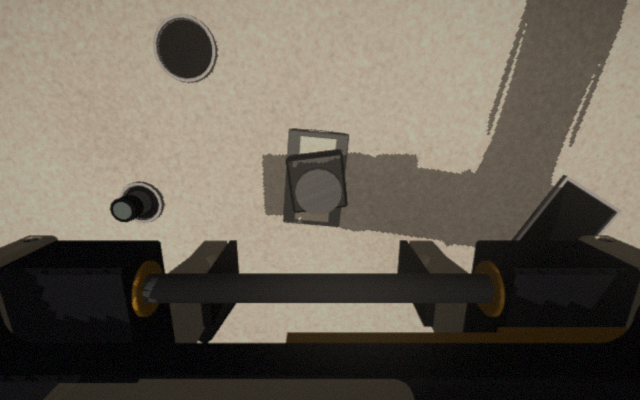

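The canister top is at about (318,191) in the wrist view, and the eyepiece stands in its tray at (138,203).

```bash
python3 - <<'E'
from h import *
o=ctrl.get_obs(); cm=wcm(o); q=lambda a,b,z: pt(cm,(a+.5)/5-.5+270,(b+.5)/5-.5+120,z)
print(o['tool_pos'],'can',q(242,357,.096))
F=np.array([q(a,b,.066)[:2] for a,b in ((83,203),(355,172),(385,430),(122,462))])
B=np.array([q(a,b,.034)[:2] for a,b in ((97,48),(394,75),(345,532),(68,510))])
for P in(F,B):
    r=np.diff(np.vstack([P,P[:1]]),axis=0); print(P.mean(0),np.hypot(*r.T).round(3),np.degrees(np.arctan2(r[:,1],r[:,0])).round(1))
E
```

```text
[ 0.52668287 -0.06239064  0.21236392] can [ 0.52461726 -0.06357162  0.096     ]
[ 0.52431497 -0.06501567] [0.056 0.056 0.057 0.056] [ 119.5   30.8  -59.7 -150. ]
[ 0.52755074 -0.06646077] [0.066 0.108 0.067 0.108] [ 107.9   18.3  -71.8 -162.1]
```

Request:
apply_moves --motion '[[[0,0,-1],0],[[0,0,-4],0],[[0,0,-7],0],[[0,0,-10],0],[[0,0,-12.5],0],[[-0.1,0,-13.7],0],[[-0.1,0,-13.7],0],[[-0.1,0,-13.7],0]]'

```text
clock: 11.5
tool_pos: [0.5258, -0.062, 0.0759]
orientation: [180.0, 0.0, 113.1]
force: [0.0, 0.4, -0.5]
opening: 0.0873
```

```bash
python3 - <<'E'
from h import *
im,d,cm=wsnap('w7');o=ctrl.get_obs(); print(o['tool_pos']); crop(im,'w7c',240,400,160,300,5)
E
```

```text
[ 0.52616058 -0.06178453  0.07642147]
```

View pics/w7c.png

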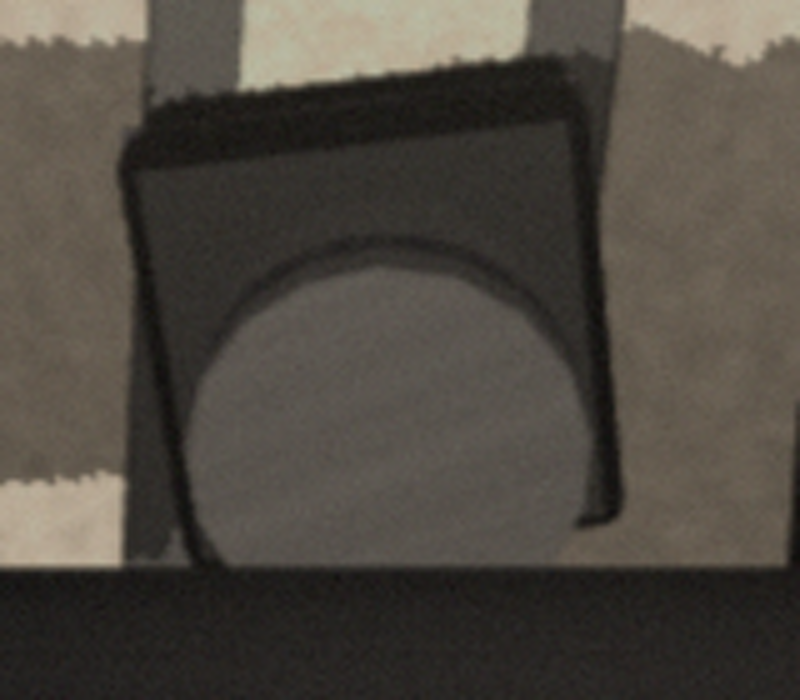

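The canister is centred between the fingers, at column 318 or so. Closing.

Request:
apply_moves --motion '[[[0,0,0],0],[[0,0,0],0],[[0,0,0],0],[[0,0,0],0],[[0,0,0],0],[[0,0,0],0],[[0,0,0],0],[[0,0,0],0],[[0,0,0],0]]' --hand 3.5

```text
clock: 12.45
tool_pos: [0.5252, -0.0617, 0.0754]
orientation: [-180.0, -0.0, 113.1]
force: [0.3, -0.6, -0.3]
opening: 0.0353
```

Request:
apply_moves --motion '[[[0,0,0.2],0],[[0,0,0.8],0],[[0,0,2],0],[[0,0,4],0],[[0,0,6],0],[[0,0,7],0],[[0,0,7],0],[[0,0,7],0]]'

```text
clock: 13.25
tool_pos: [0.5249, -0.0616, 0.1453]
orientation: [180.0, -0.0, 113.1]
force: [0.2, -0.0, -0.9]
opening: 0.035
```

```bash
python3 - <<'E'
from h import *
im,d,cm=wsnap('w8');o=ctrl.get_obs(); print(o['tool_pos'],o['opening']); im,d=snap('scene','s8'); crop(im,'s8c',220,360,80,230,4)
E
```

```text
[ 0.52460292 -0.06172173  0.14477009] 0.03502626768659061
```

View pics/w8.png

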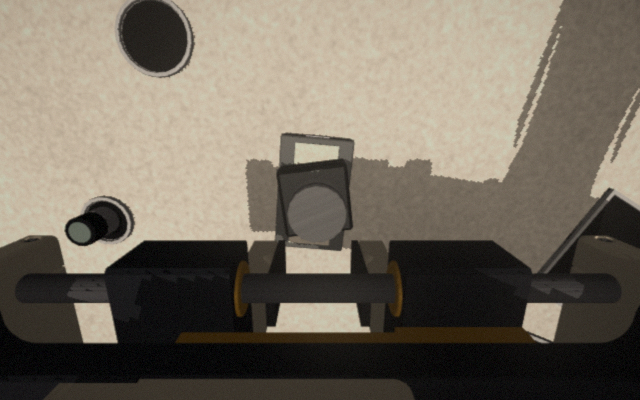

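View pics/s8c.png

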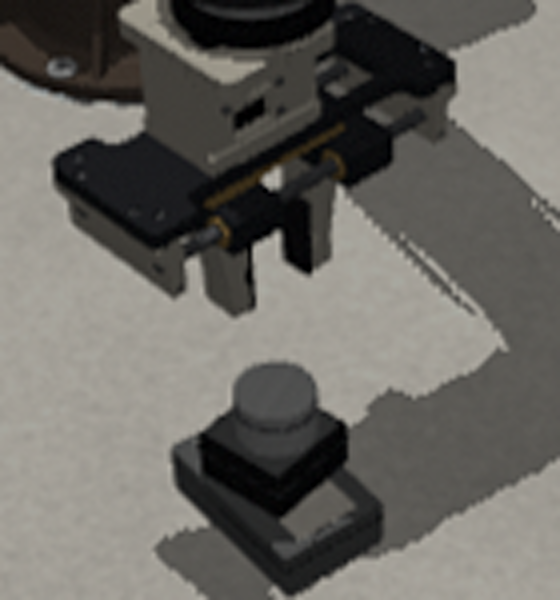

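The fingers closed to 35 mm without gripping the canister, which looks undisturbed in the scene view. I'll check where the fingertips really are relative to the TCP.

```bash
python3 - <<'E'
from h import *
o=ctrl.get_obs(); cm=ctrl.camera_model('scene'); T=np.linalg.inv(cm['cam_to_world'])
R=Ro.from_euler('xyz',o['orientation'],degrees=True).as_matrix()
im=cv2.imread('pics/s8.png'); im=cv2.resize(im[80:230,220:360],None,fx=5,fy=5)
for dx in(-.0175,0,.0175):
  for dz in (0,-.019):
    p=o['tool_pos']+R@np.array([dx,0,dz]); c=T@np.append(p,1); u=cm['fx']*c[0]/c[2]+cm['cx'];v=cm['fy']*c[1]/c[2]+cm['cy']
    cv2.circle(im,(int((u-220)*5),int((v-80)*5)),4,(0,0,255) if dz==0 else (0,255,0),-1)
cv2.imwrite('pics/s8m.png',im[:600])
z=np.load('pics/w8.npz'); cm=wcm(o)
for u,v in ((265,300),(265,320),(265,328),(375,320),(360,315)):
    d=z['d'][v,u]; print(u,v,d, (np.array(cm['tool_from_camera'])@np.array([(u-cm['cx'])/cm['fx']*d,(v-cm['cy'])/cm['fy']*d,d,1]))[:3].round(4))
print(ctrl.hold_point_z)
E
```

```text
265 300 0.08484857 [-0.0144 -0.0265 -0.1075]
265 320 0.12947808 [-0.0219  0.0065 -0.0706]
265 328 0.12873226 [-0.0218  0.0092 -0.0721]
375 320 0.117708944 [ 0.0208 -0.0008 -0.0807]
360 315 0.13136034 [ 0.0171  0.0058 -0.0684]
0.0188
```

View pics/s8m.png

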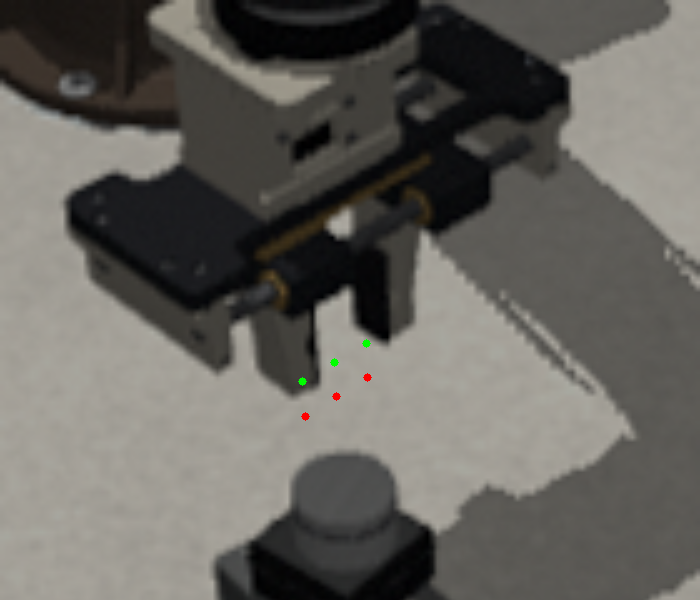

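```bash
python3 - <<'E'
from h import *
o=ctrl.get_obs(); cm=ctrl.camera_model('scene'); T=np.linalg.inv(cm['cam_to_world'])
R=Ro.from_euler('xyz',o['orientation'],degrees=True).as_matrix()
im0=cv2.imread('pics/s8.png'); im0=cv2.resize(im0[115:175,260:310],None,fx=10,fy=10,interpolation=2)
out=[]
for dz in (-.0,-.014,-.018,-.022):
  im=im0.copy()
  for s in(-1,1):
    q=[]
    for dx,dy in ((.0175,-.0095),(.0175,.0095),(.0385,.0095),(.0385,-.0095)):
      p=o['tool_pos']+R@np.array([s*dx,dy,dz]); c=T@np.append(p,1); u=cm['fx']*c[0]/c[2]+cm['cx'];v=cm['fy']*c[1]/c[2]+cm['cy']
      q.append((int((u-260+.5)*10),int((v-115+.5)*10)))
    cv2.polylines(im,[np.array(q)],True,(0,0,255),1)
  out.append(im[:600,:])
a=np.vstack([np.hstack(out[:2]),np.hstack(out[2:])]); cv2.imwrite('pics/s8n.png',cv2.resize(a,(500,600)))
E
```

```text
(no output)
```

View pics/s8n.png

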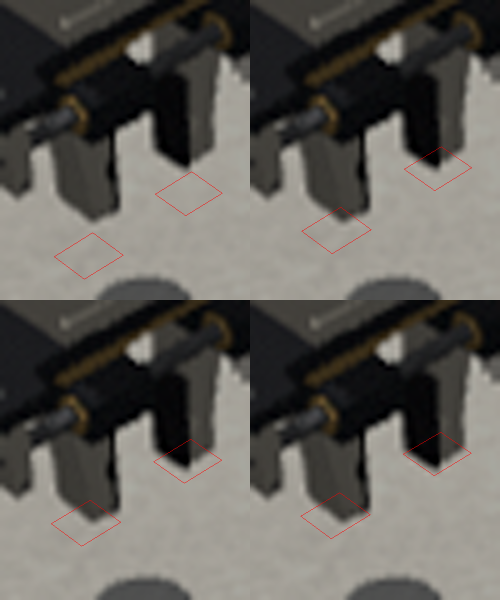

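The fingertips sit about 22–24 mm behind the reported TCP, so the first grasp held the eyepiece only near its top and the canister grasp was too high. I'll work from the real tips.

Request:
apply_moves --motion '[[[0,0,0],0],[[0,0,0],0],[[0,0,0],0],[[0,0,0],0],[[0,0,0],0],[[0,0,0],0],[[0,0,0],0],[[0,0,0],0]]' --hand 8.7

```text
clock: 14.15
tool_pos: [0.5252, -0.0617, 0.1455]
orientation: [180.0, -0.0, 113.1]
force: [0.7, -0.4, 0.4]
opening: 0.0862
```

```bash
python3 - <<'E'
from h import *
im,d,cm=wsnap('w9');o=ctrl.get_obs(); print(o['tool_pos'],o['opening']); crop(im,'w9c',260,380,120,260,5); print(pt(cm,317.5,213,.096))
im,d=snap('scene','s9'); crop(im,'s9c',260,330,145,235,8)
E
```

```text
[ 0.52518426 -0.06170305  0.1454661 ] 0.08649849249328527
[ 0.52433219 -0.06276674  0.096     ]
```

View pics/w9c.png

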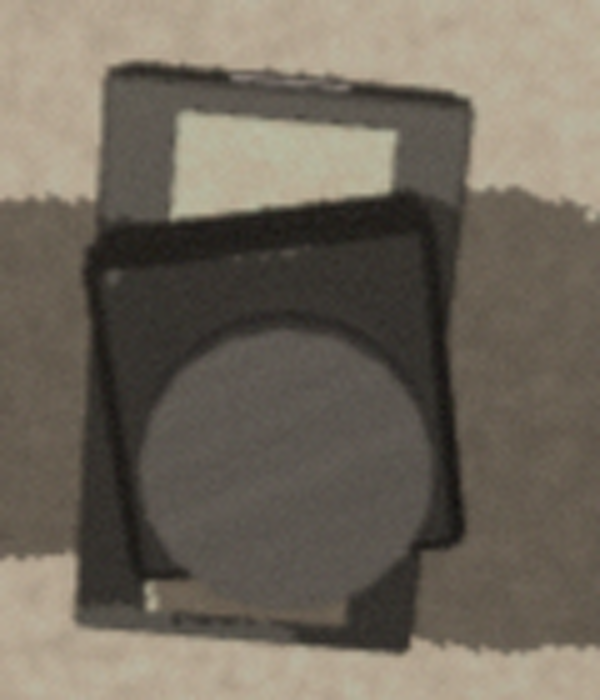

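View pics/s9c.png

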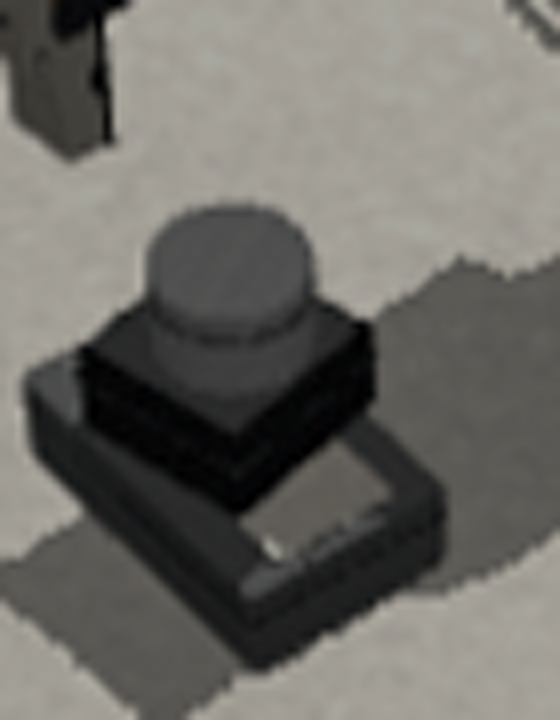

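The canister is still squarely on the case. Lowering to TCP z = 0.052.

Request:
apply_moves --motion '[[[0,-0.1,-1],0],[[0,-0.1,-3],0],[[0,-0.1,-5],0],[[0,-0.1,-7],0],[[0,-0.1,-8.3],0],[[0,-0.1,-9],0],[[0,-0.1,-9.3],0],[[0,-0.1,-9.3],0]]'

```text
clock: 15.05
tool_pos: [0.5252, -0.0628, 0.0522]
orientation: [-180.0, -0.0, 113.1]
force: [0.3, 0.4, -0.4]
opening: 0.0868
```

```bash
python3 - <<'E'
from h import *
im,d=snap('scene','s10'); crop(im,'s10c',230,340,120,230,5);o=ctrl.get_obs(); print(o['tool_pos'],o['opening'])
E
```

```text
[ 0.52549649 -0.06270588  0.05275919] 0.08693000501179607
```

View pics/s10c.png

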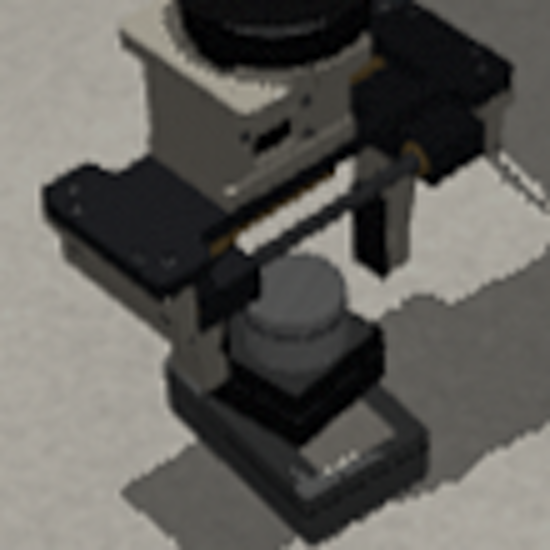

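```bash
cat >> h.py <<'E'
def rects(f,out,x0,x1,y0,y1,s,heights,op):
    o=ctrl.get_obs(); cm=ctrl.camera_model('scene'); T=np.linalg.inv(cm['cam_to_world'])
    R=Ro.from_euler('xyz',o['orientation'],degrees=True).as_matrix()
    im0=cv2.imread(f); im0=cv2.resize(im0[y0:y1,x0:x1],None,fx=s,fy=s,interpolation=2); L=[]
    for h in heights:
      im=im0.copy()
      for sg in(-1,1):
        q=[]
        for dx,dy in ((op/2,-.0095),(op/2,.0095),(op/2+.021,.0095),(op/2+.021,-.0095)):
          p=o['tool_pos']+R@np.array([sg*dx,dy,0]); p[2]=h; c=T@np.append(p,1); u=cm['fx']*c[0]/c[2]+cm['cx'];v=cm['fy']*c[1]/c[2]+cm['cy']
          q.append((int((u-x0+.5)*s),int((v-y0+.5)*s)))
        cv2.polylines(im,[np.array(q)],True,(0,0,255),1)
      L.append(im)
    cv2.imwrite(out,np.hstack(L))
E
python3 - <<'E'
from h import *
rects('pics/s10.png','pics/s10n.png',255,325,150,210,5,[.069,.075],.087)
E
```

```text
(no output)
```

View pics/s10n.png

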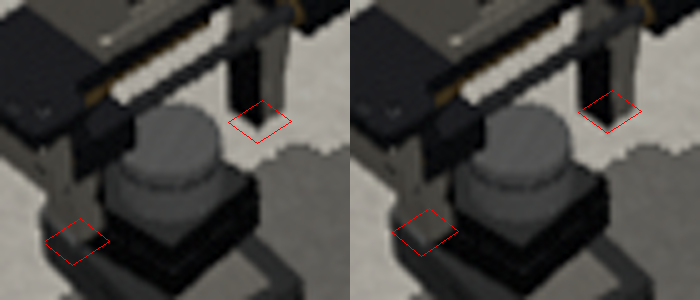

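The tips are at about z = 0.075, which is 9 mm above the case and well down the canister. Closing.

Request:
apply_moves --motion '[[[0,0,0],0],[[0,0,0],0],[[0,0,0],0],[[0,0,0],0],[[0,0,0],0],[[0,0,0],0],[[0,0,0],0],[[0,0,0],0],[[0,0,0],0]]' --hand 3.5

```text
clock: 16.0
tool_pos: [0.5252, -0.0627, 0.0525]
orientation: [180.0, 0.0, 113.1]
force: [-0.4, -0.3, 1.3]
opening: 0.0448
```

Request:
apply_moves --motion '[[[0,0,0.2],0],[[0,0,0.8],0],[[0,0,2],0],[[0,0,4],0],[[0,0,6],0],[[0,0,7],0],[[0,0,7],0],[[0,0,7],0]]'

```text
clock: 16.8
tool_pos: [0.5248, -0.0626, 0.1222]
orientation: [180.0, -0.0, 113.1]
force: [-1.0, -0.8, -1.8]
opening: 0.0452
```

```bash
python3 - <<'E'
from h import *
im,d,cm=wsnap('w11');o=ctrl.get_obs(); print(o['tool_pos'],o['opening']); im,d=snap('scene','s11'); crop(im,'s11c',220,360,90,230,4)
g=cv2.cvtColor(cv2.imread('pics/w11.png'),cv2.COLOR_BGR2GRAY)
E
```

```text
[ 0.52452306 -0.0627312   0.12172074] 0.04524287437277266
```

View pics/w11.png

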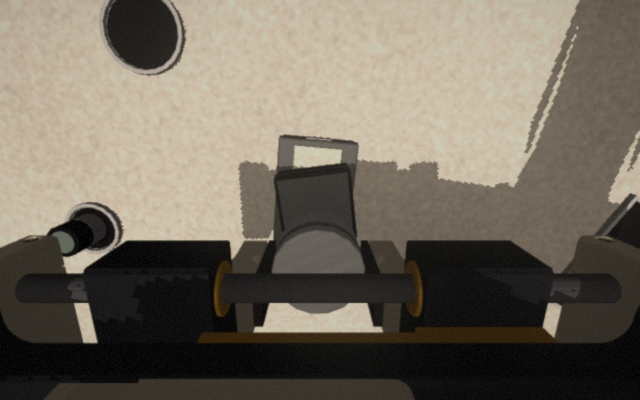

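View pics/s11c.png

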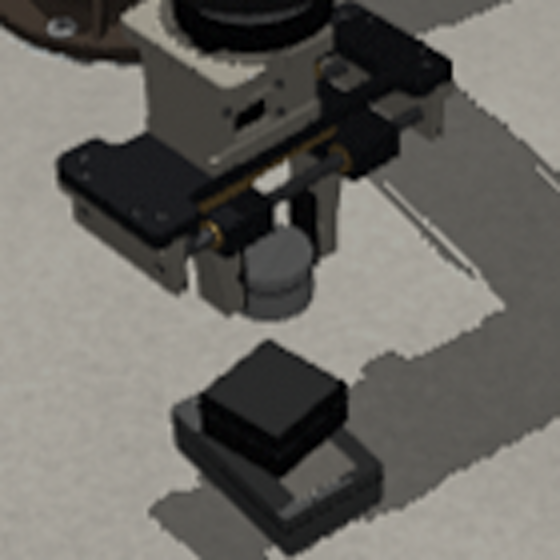

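The canister is held at its full diameter (45 mm opening), upright. In-hand offset check:

```bash
python3 - <<'E'
from h import *
o=ctrl.get_obs();cm=wcm(o);print(pt(cm,318,269,.165), pt(cm,318,229,.165),pt(cm,318,311,.165))
g=cv2.cvtColor(cv2.imread('pics/w11.png'),cv2.COLOR_BGR2GRAY)
k,lab,st,ce=cv2.connectedComponentsWithStats((g<75).astype(np.uint8)); l=lab[35,143]; print(st[l],pt(cm,*ce[l],.003))
E
```

```text
[ 0.52249679 -0.06392796  0.165     ] [ 0.50365334 -0.07194765  0.165     ] [ 0.54389506 -0.05482094  0.165     ]
[ 104    0   74   69 4142] [ 0.45340407 -0.2570078   0.003     ]
```

Request:
apply_moves --motion '[[[-0.5,-1.5,0],0],[[-1.5,-4.5,0],0],[[-3,-8.5,0],0],[[-4.5,-12.5,0],0],[[-6,-16.5,0],0],[[-6.8,-18.7,0],0],[[-7.1,-19.4,0],0],[[-7.1,-19.4,-1],0],[[-7.1,-19.4,-3],0],[[-7.1,-19.4,-5],0]]'

```text
clock: 17.9
tool_pos: [0.4543, -0.2559, 0.0712]
orientation: [180.0, -0.0, 113.2]
force: [0.1, 0.3, -2.0]
opening: 0.0452
```

Request:
apply_moves --motion '[[[0,0,-2],0],[[0,0,-4],0],[[0,0,-5.5],0],[[0,0,-6.5],0],[[0,0,-7],0],[[0,0,-7],0],[[0,0,-7],0]]'

```text
clock: 18.6
tool_pos: [0.4547, -0.2566, 0.0029]
orientation: [180.0, 0.0, 113.2]
force: [0.4, -0.6, -2.4]
opening: 0.0453
```

```bash
python3 - <<'E'
from h import *
im,d,cm=wsnap('w12');o=ctrl.get_obs(); print(o['tool_pos'],o['opening']); im,d=snap('scene','s12'); crop(im,'s12c',130,270,130,260,4)
E
```

```text
[ 0.45479548 -0.25668554  0.00307584] 0.04548496185459813
```

View pics/w12.png

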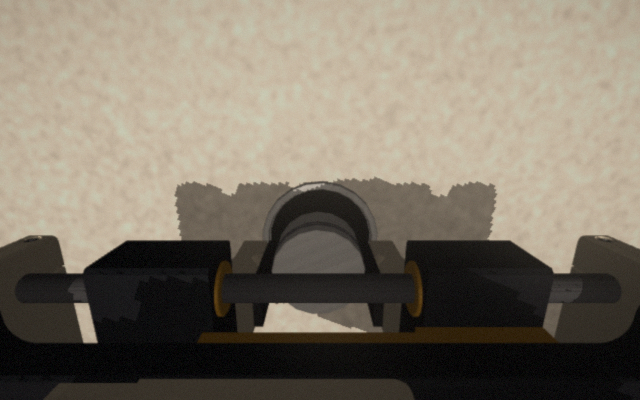

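View pics/s12c.png

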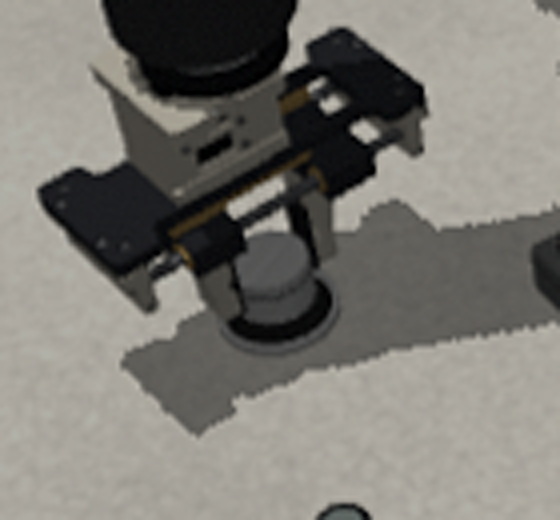

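Centred over the large tray. Lowering in small steps.

Request:
apply_moves --motion '[[[-0.1,0,-0.4],0],[[-0.1,0,-0.8],0],[[-0.1,0,-1.0],0],[[-0.1,0,-1.1],0],[[-0.1,0,-1.2],0],[[-0.1,0,-1.25],0],[[-0.1,0,-1.3],0],[[-0.1,0,-1.3],0]]'

```text
clock: 19.5
tool_pos: [0.4533, -0.2567, -0.0105]
orientation: [180.0, 0.0, 113.1]
force: [-0.2, -0.6, -0.9]
opening: 0.0456
```

Request:
apply_moves --motion '[[[0,0,-0.05],0],[[0,0,-0.05],0],[[0,0,-0.05],0]]'

```text
clock: 19.8
tool_pos: [0.4533, -0.2567, -0.0105]
orientation: [180.0, 0.0, 113.1]
force: [-1.1, 0.9, 5.0]
opening: 0.0455
```

Contact with the floor (+5 N). Releasing and backing off.

Request:
apply_moves --motion '[[[0,0,0],0],[[0,0,0],0],[[0,0,0],0],[[0,0,0],0],[[0,0,0],0],[[0,0,0],0],[[0,0,0],0],[[0,0,0],0]]' --hand 8.7

```text
clock: 20.6
tool_pos: [0.4532, -0.2567, -0.011]
orientation: [-180.0, -0.0, 113.1]
force: [0.5, 0.7, -0.2]
opening: 0.0868
```

Request:
apply_moves --motion '[[[0,0,0.5],0],[[0,0,3],0],[[0,0,7],0],[[0,0,11],0],[[0,0,15],0],[[1,3,18],1],[[2.2,6,19],2],[[3.7,10,19],3],[[5.2,14,19],4],[[6.5,17.5,19],5]]'

```text
clock: 21.6
tool_pos: [0.5185, -0.08, 0.1798]
orientation: [179.9, 0.0, 118.2]
force: [0.8, -0.1, 0.2]
opening: 0.0867
```

Request:
apply_moves --motion '[[[0.5,1.2,0],1],[[0.5,1.5,0],1.4],[[0.5,1.5,0],1.4],[[0.5,1.5,0],1.4]]'

```text
clock: 22.0
tool_pos: [0.5227, -0.0675, 0.179]
orientation: [-180.0, -0.0, 119.5]
force: [-0.3, -0.3, -0.3]
opening: 0.0869
```

```bash
python3 - <<'E'
from h import *
im,d,cm=wsnap('w13');o=ctrl.get_obs(); print(o['tool_pos'],o['orientation']); crop(im,'w13c',270,370,120,240,5); im,d=snap('scene','s13'); crop(im,'s13c',160,340,150,300,4)
E
```

```text
[ 0.52273198 -0.06766107  0.17900571] [-1.79988948e+02 -2.69874137e-03  1.19455292e+02]
```

View pics/w13c.png

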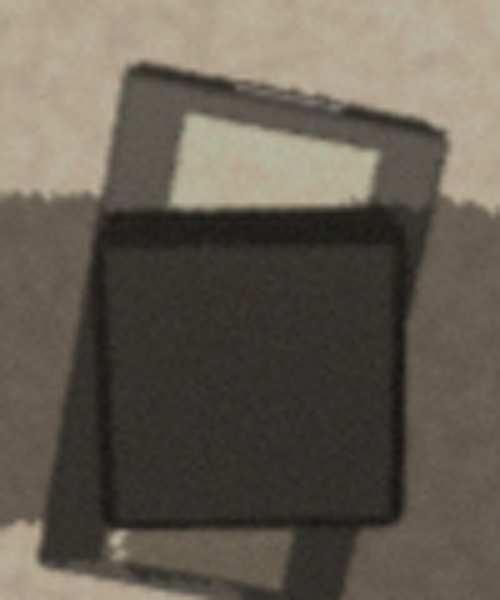

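View pics/s13c.png

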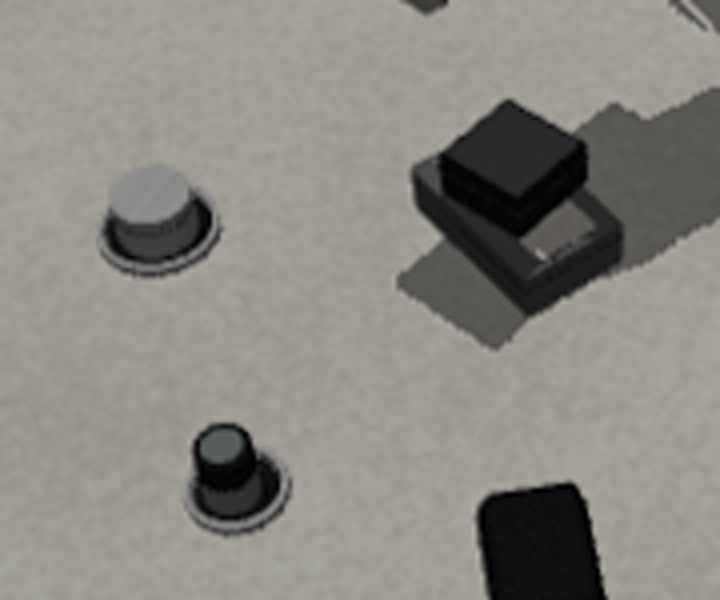

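The canister is upright in the large tray. The filter case is square to the jaws now, with its top centred at about (320.7,196.5).

```bash
python3 - <<'E'
from h import *
o=ctrl.get_obs();cm=wcm(o); q=lambda a,b,z: pt(cm,(a+.5)/5-.5+270,(b+.5)/5-.5+120,z)
P=np.array([q(a,b,.066)[:2] for a,b in ((100,243),(404,240),(403,522),(107,525))])
r=np.diff(np.vstack([P,P[:1]]),axis=0); print(P.mean(0),np.hypot(*r.T).round(3),np.degrees(np.arctan2(r[:,1],r[:,0])).round(1))
c2=ctrl.camera_model('scene'); q=lambda a,b,z: pt(c2,(a+.5)/4-.5+160,(b+.5)/4-.5+150,z)
P=np.array([q(a,b,.066)[:2] for a,b in ((443,155),(508,100),(586,150),(517,200))])
r=np.diff(np.vstack([P,P[:1]]),axis=0); print(P.mean(0),np.hypot(*r.T).round(3),np.degrees(np.arctan2(r[:,1],r[:,0])).round(1))
print('can',q(153,195,.033))
E
```

```text
[ 0.52407394 -0.06473843] [0.057 0.056 0.058 0.056] [ 119.9   30.8  -60.  -150.6]
[ 0.5271163  -0.06479941] [0.055 0.06  0.053 0.054] [ 121.5   27.1  -64.6 -150.2]
can [ 0.45640004 -0.25505623  0.033     ]
```

Request:
apply_moves --motion '[[[0.2,0.3,-1],0.4],[[0.2,0.3,-4],0.4],[[0.2,0.3,-7],0.4],[[0.2,0.3,-10],0.4],[[0.2,0.3,-12.5],0.4],[[0.2,0.3,-14.5],0.4],[[0.2,0.3,-15.5],0.4],[[0.2,0.3,-15.9],0.4],[[0.2,0.3,-15.9],0.4]]'

```text
clock: 23.0
tool_pos: [0.5252, -0.0639, 0.0198]
orientation: [-180.0, -0.0, 119.9]
force: [-0.1, -0.6, -0.6]
opening: 0.0866
```

```bash
python3 - <<'E'
from h import *
im,d=snap('scene','s14'); print(ctrl.get_obs()['tool_pos']);rects('pics/s14.png','pics/s14n.png',245,335,150,230,4,[.037,.043],.087)
E
```

```text
[ 0.52561848 -0.06373176  0.02039561]
```

View pics/s14n.png

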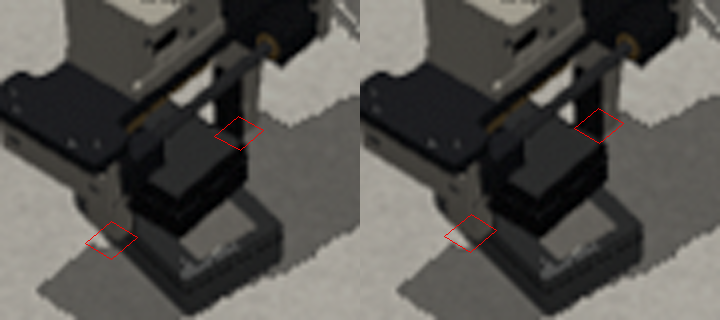

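Tips are about 9 mm above the box lid, straddling the case. Closing and lifting.

Request:
apply_moves --motion '[[[0,0,0],0],[[0,0,0],0],[[0,0,0],0],[[0,0,0],0],[[0,0,0],0],[[0,0,0],0],[[0,0,0],0]]' --hand 5

```text
clock: 23.75
tool_pos: [0.5254, -0.0636, 0.0203]
orientation: [180.0, 0.0, 119.9]
force: [-1.1, 0.6, 5.2]
opening: 0.0598
```

Request:
apply_moves --motion '[[[0,0,0.2],0],[[0,0,0.8],0],[[0,0,2],0],[[0,0,4],0],[[0,0,6],0],[[0,0,8],0],[[0,0,8],0],[[0,0,8],0]]'

```text
clock: 24.55
tool_pos: [0.5254, -0.0636, 0.1007]
orientation: [179.9, 0.0, 119.9]
force: [0.2, 0.0, -1.1]
opening: 0.0595
```

```bash
python3 - <<'E'
from h import *
im,d,cm=wsnap('w15');o=ctrl.get_obs(); print(o['tool_pos'],o['opening']); im,d=snap('scene','s15'); crop(im,'s15c',220,360,90,230,4)
E
```

```text
[ 0.52478623 -0.06366999  0.09991591] 0.05966969722791917
```

View pics/w15.png

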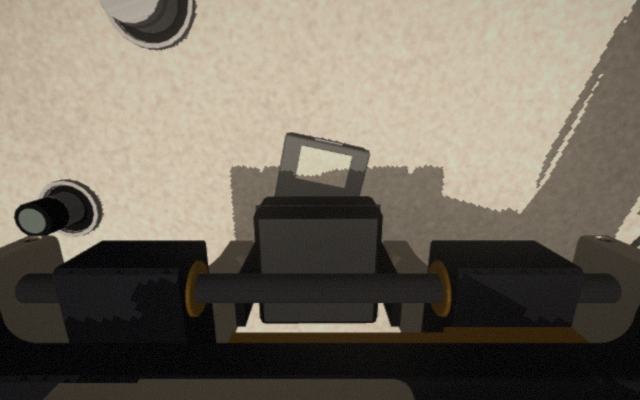

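View pics/s15c.png

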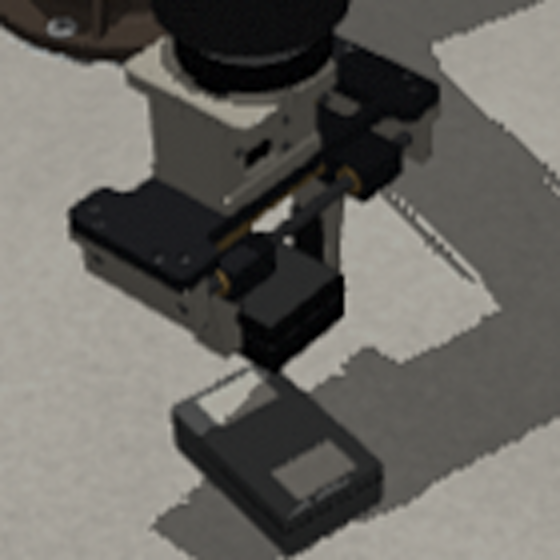

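The case is held flat and the slide box is undisturbed. Next, over to the square tray with a −30° turn.

```bash
python3 - <<'E'
from h import *
o=ctrl.get_obs();cm=wcm(o)
for v in (206,218,323): print(pt(cm,318,v,.146),o['tool_pos'])
E
```

```text
[ 0.4945482  -0.08135566  0.146     ] [ 0.52455038 -0.06375662  0.09946935]
[ 0.49941537 -0.07856249  0.146     ] [ 0.52455038 -0.06375662  0.09946935]
[ 0.54702967 -0.05123759  0.146     ] [ 0.52455038 -0.06375662  0.09946935]
```

Request:
apply_moves --motion '[[[0.5,1.5,0.5],-2],[[1.5,4.5,1.5],-5],[[2.7,8.5,2],-9],[[3.9,12.5,2],-13],[[5.2,16.5,2],-17],[[6.5,20.5,2],-21],[[7.8,24.5,2],-25],[[9,28.5,2],-28],[[10,31.5,2],-29.9],[[10.3,32.5,2],-29.9]]'

```text
clock: 25.65
tool_pos: [0.6283, 0.2639, 0.1179]
orientation: [-179.9, 0.1, 90.1]
force: [0.6, -0.4, -1.6]
opening: 0.0597
```

Request:
apply_moves --motion '[[[0.1,0.5,0],0],[[0.1,0.5,0],0],[[0.1,0.5,0],0]]'

```text
clock: 25.95
tool_pos: [0.6287, 0.2652, 0.1197]
orientation: [-180.0, 0.0, 90.0]
force: [-0.7, 0.8, -1.4]
opening: 0.06
```

```bash
python3 - <<'E'
from h import *
im,d,cm=wsnap('w16');o=ctrl.get_obs(); print(o['tool_pos'],o['opening']); im,d=snap('scene','s16'); crop(im,'s16c',340,500,90,230,4)
E
```

```text
[0.62888935 0.26508888 0.11996387] 0.05943690728221786
```

View pics/w16.png

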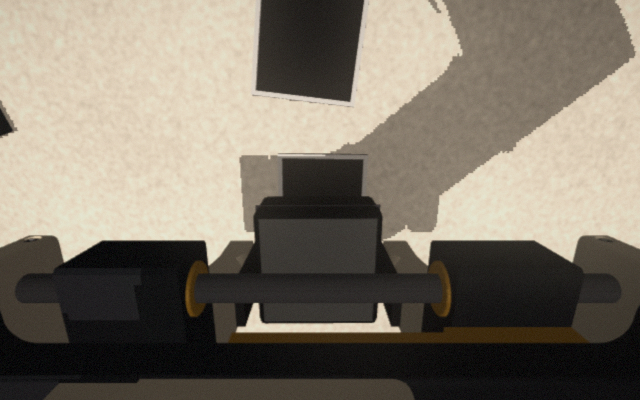

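View pics/s16c.png

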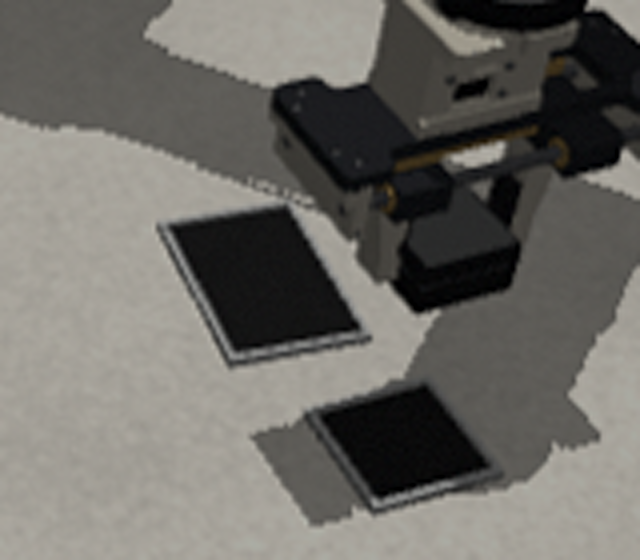

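```bash
python3 - <<'E'
from h import *
o=ctrl.get_obs();cm=wcm(o);im=cv2.imread('pics/w16.png'); print(o['tool_pos'])
for u,v in ((276,155),(368,155),(318,155)): print(pt(cm,u,v,.007))
for u,v in ((252,94),(353,106)): print('ob',pt(cm,u,v,.007))
crop(im,'w16c',230,390,80,220,5)
E
```

```text
[0.62899819 0.26514445 0.12016517]
[0.59171363 0.22619893 0.007     ]
[0.59184816 0.31127694 0.007     ]
[0.59177505 0.26504133 0.007     ]
ob [0.53832587 0.20714183 0.007     ]
ob [0.54854137 0.29615411 0.007     ]
```

View pics/w16c.png

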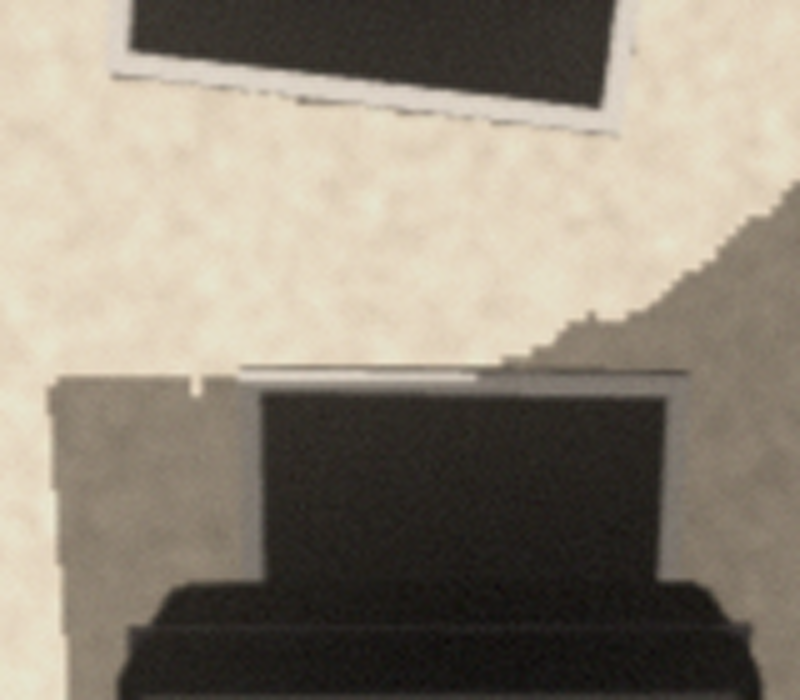

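Request:
apply_moves --motion '[[[0.3,0.3,-1],0],[[0.6,0.5,-3],0],[[0.7,0.5,-6],0],[[0.7,0.5,-9],0],[[0.7,0.5,-10.5],0],[[0.7,0.5,-11.5],0],[[0.7,0.5,-11.8],0],[[0.7,0.5,-11.8],0]]'

```text
clock: 26.85
tool_pos: [0.6367, 0.2715, 0.0024]
orientation: [180.0, -0.0, 90.0]
force: [0.3, 0.2, -1.3]
opening: 0.0598
```

```bash
python3 - <<'E'
from h import *
im,d,cm=wsnap('w17');o=ctrl.get_obs(); print(o['tool_pos'],o['opening']); im,d=snap('scene','s17'); crop(im,'s17c',370,510,120,240,5)
E
```

```text
[0.63693331 0.27172331 0.00304539] 0.05979329466135764
```

View pics/w17.png

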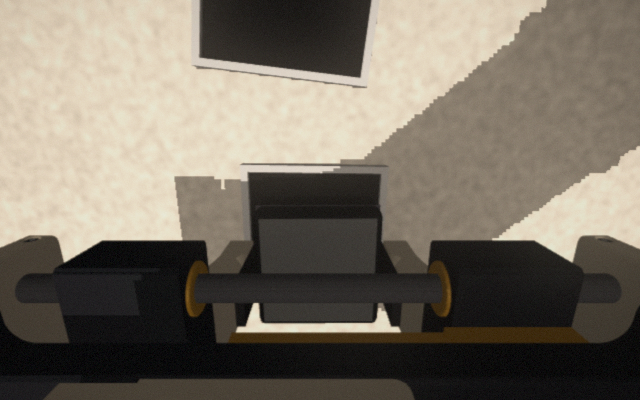

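View pics/s17c.png

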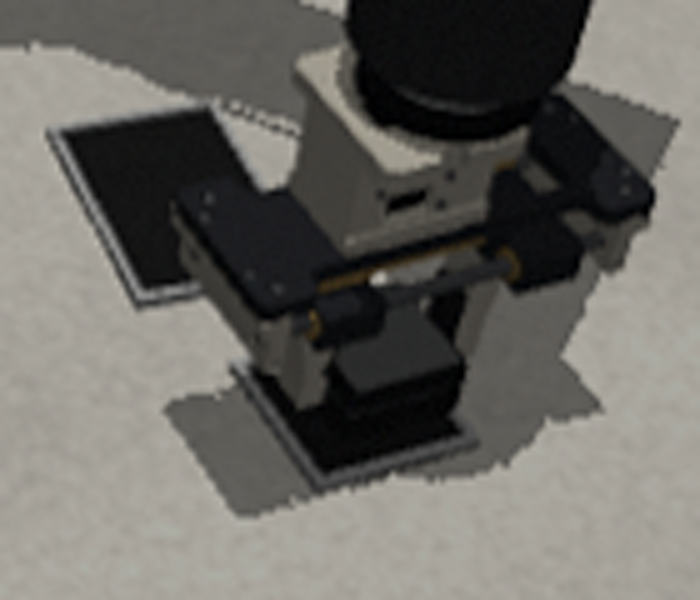

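```bash
python3 - <<'E'
from h import *
o=ctrl.get_obs();cm=wcm(o); print(o['tool_pos'],[pt(cm,u,165.5,.007)[:2] for u in (241,387)], pt(cm,318,206,.049),pt(cm,318,323,.049))
cm=ctrl.camera_model('scene')
for a,b in ((235,368),(322,487),(480,440)): print(pt(cm,(a+.5)/5-.5+370,(b+.5)/5-.5+120,.007))
E
```

```text
[0.63704961 0.27185141 0.00334047] [array([0.59101441, 0.22829821]), array([0.5910706 , 0.31058936])] [0.60249042 0.27162965 0.049     ] [0.66348023 0.27160531 0.049     ]
[0.59599165 0.22673906 0.007     ]
[0.6761564  0.22683503 0.007     ]
[0.67679645 0.30884796 0.007     ]
```

The case is centred in x and 2 mm off in y, so I'll correct that and lower.

Request:
apply_moves --motion '[[[0,-0.2,-0.2],0],[[0,-0.2,-0.6],0],[[0,-0.2,-0.9],0],[[0,-0.2,-1.1],0],[[0,-0.2,-1.2],0],[[0,-0.2,-1.25],0],[[0,-0.2,-1.3],0],[[0,-0.2,-1.3],0]]'

```text
clock: 27.75
tool_pos: [0.6362, 0.2693, -0.0106]
orientation: [180.0, 0.0, 90.0]
force: [-2.7, -0.3, 3.0]
opening: 0.0596
```

Request:
apply_moves --motion '[[[0,0,-0.05],0],[[0,0,-0.05],0],[[0,0,-0.05],0]]'

```text
clock: 28.05
tool_pos: [0.6361, 0.2692, -0.0106]
orientation: [180.0, 0.0, 90.0]
force: [-4.1, -0.8, 7.3]
opening: 0.0599
```

Request:
apply_moves --motion '[[[0,0,0],0],[[0,0,0],0],[[0,0,0],0],[[0,0,0],0],[[0,0,0],0],[[0,0,0],0],[[0,0,0],0]]' --hand 8.7

```text
clock: 28.75
tool_pos: [0.6362, 0.2693, -0.0116]
orientation: [-180.0, 0.0, 90.0]
force: [0.0, -0.0, 0.2]
opening: 0.0871
```

Request:
apply_moves --motion '[[[0,0,0.5],0],[[0,0,3],0],[[0,0,7],0],[[0,0,11],0],[[0,0,14],0],[[-1,-3,17],2],[[-2,-7,18],5],[[-3.3,-11,18],8],[[-4.6,-15,18],11],[[-6,-19,18],14]]'

```text
clock: 29.75
tool_pos: [0.5756, 0.0779, 0.1692]
orientation: [179.9, -0.0, 104.2]
force: [1.5, -0.4, -0.2]
opening: 0.087
```

Request:
apply_moves --motion '[[[-1.5,-4,0],2],[[-3,-8,0],3],[[-4.5,-12,0],3.5],[[-5,-14,0],3.5],[[-5,-14.3,0],3.5],[[-5,-14.3,0],3.5],[[-5,-14.3,0],3.5]]'

```text
clock: 30.45
tool_pos: [0.5266, -0.0631, 0.1687]
orientation: [180.0, -0.0, 107.5]
force: [0.1, 0.4, -0.4]
opening: 0.0871
```

```bash
python3 - <<'E'
from h import *
im,d,cm=wsnap('w18');o=ctrl.get_obs(); print(o['tool_pos'],o['orientation'],o['joint_pos'].round(1)); crop(im,'w18c',260,380,120,240,5); im,d=snap('scene','s18'); crop(im,'s18c',250,480,110,260,3)
E
```

```text
[ 0.52658161 -0.06291867  0.16853098] [ 1.79989278e+02 -1.54083221e-03  1.07580100e+02] [ 14.4   8.4 -20.3  -0.  -61.3 -86.8]
```

View pics/w18c.png

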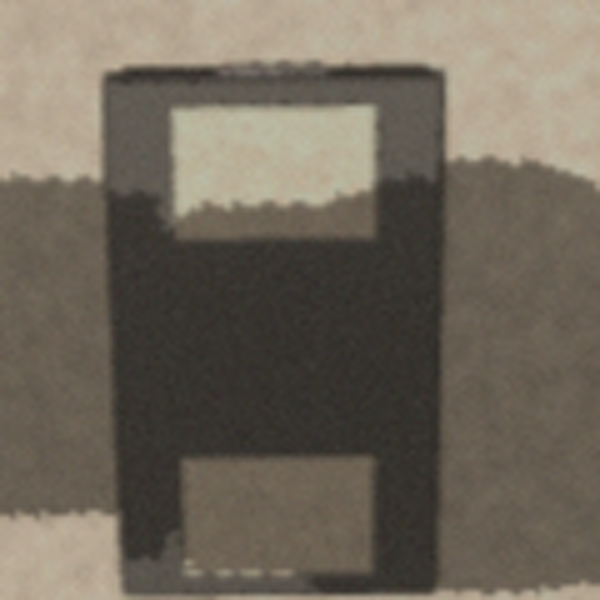

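View pics/s18c.png

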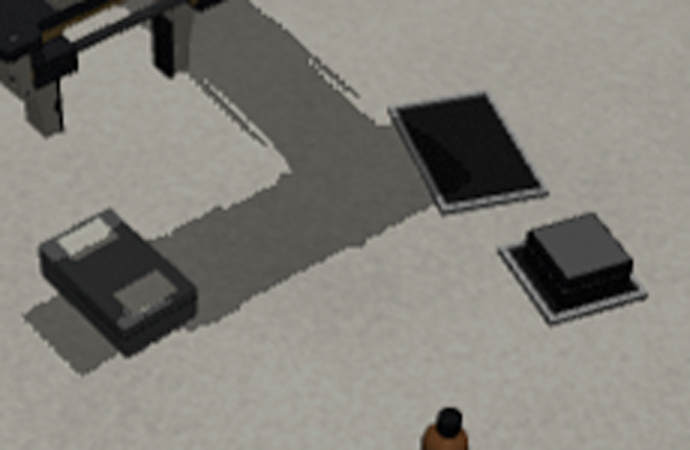

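The filter case lies in the square tray. The slide box lid corners in the wrist crop are (105,72), (444,70), (438,592) and (125,594), aligned with the jaws.

```bash
python3 - <<'E'
from h import *
o=ctrl.get_obs();cm=wcm(o)
def f(cm,ox,oy,s,L,z):
    P=np.array([pt(cm,(a+.5)/s-.5+ox,(b+.5)/s-.5+oy,z)[:2] for a,b in L])
    r=np.diff(np.vstack([P,P[:1]]),axis=0); print(P.mean(0),np.hypot(*r.T).round(3),np.degrees(np.arctan2(r[:,1],r[:,0])).round(1))
f(cm,260,120,5,((105,74),(444,70),(437,592),(125,594)),.034)
c=ctrl.camera_model('scene')
f(c,250,110,3,((40,250),(108,210),(196,300),(126,340)),.034)
print('case');f(c,250,110,3,((527,235),(594,213),(633,261),(562,282)),.035)
print('sq rim');f(c,250,110,3,((500,250),(550,325),(646,296)),.007)
print('ob rim');f(c,250,110,3,((390,108),(485,94),(547,194),(444,213)),.007)
E
```

```text
[ 0.52695061 -0.06600699] [0.066 0.109 0.067 0.109] [ 108.2   18.2  -72.1 -162.1]
[ 0.53709231 -0.06825503] [0.066 0.117 0.063 0.113] [ 110.5   14.9  -73.  -163.9]
case
[0.63707584 0.2666122 ] [0.061 0.056 0.061 0.053] [ 9.260e+01  1.000e-01 -9.010e+01  1.797e+02]
sq rim
[0.65047916 0.25200368] [0.083 0.083 0.115] [  -2.3   89.8 -136.1]
ob rim
[0.48158188 0.25644248] [0.086 0.131 0.089 0.134] [ 81.7  -6.  -96.5 172.9]
```

Request:
apply_moves --motion '[[[0.1,-0.2,-2],0.4],[[0.1,-0.2,-5],0.4],[[0.1,-0.2,-8],0.4],[[0.1,-0.2,-10.5],0.4],[[0.1,-0.2,-12],0.4],[[0.1,-0.2,-13],0.4],[[0.1,-0.2,-13],0.4]]'

```text
clock: 31.25
tool_pos: [0.5266, -0.0653, 0.0372]
orientation: [-179.9, -0.0, 108.0]
force: [-0.6, 0.5, -0.3]
opening: 0.0868
```

```bash
python3 - <<'E'
from h import *
im,d=snap('scene','s19'); o=ctrl.get_obs();print(o['tool_pos']);rects('pics/s19.png','pics/s19n.png',240,340,140,240,4,[.054,.062],.087); wsnap('w19')
E
```

```text
[ 0.52724973 -0.06529892  0.03821961]
```

View pics/s19n.png

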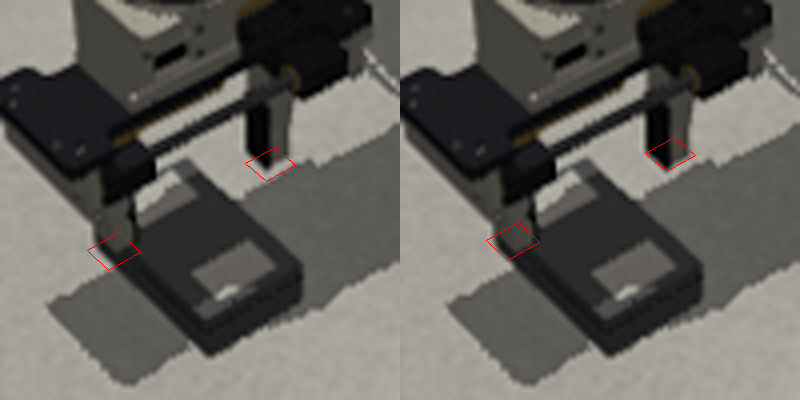

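View pics/w19.png

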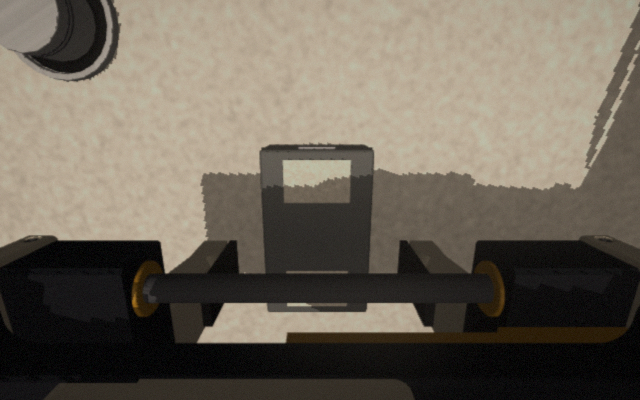

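The box sits between the fingers. Continuing down to TCP z ≈ −0.013, which puts the tips at about 10 mm.

Request:
apply_moves --motion '[[[0,0,-1],0],[[0,0,-2.5],0],[[0,0,-4],0],[[0,0,-4.8],0],[[0,0,-5.1],0],[[0,0,-5.1],0]]'

```text
clock: 31.95
tool_pos: [0.5273, -0.0657, -0.0126]
orientation: [-180.0, 0.0, 107.9]
force: [0.8, 1.0, -0.8]
opening: 0.0868
```

Request:
apply_moves --motion '[[[0,0,0],0],[[0,0,0],0],[[0,0,0],0],[[0,0,0],0],[[0,0,0],0],[[0,0,0],0],[[0,0,0],0]]' --hand 5.8

```text
clock: 32.65
tool_pos: [0.5276, -0.0657, -0.012]
orientation: [180.0, 0.0, 107.9]
force: [-1.2, 0.9, 5.5]
opening: 0.0683
```

Request:
apply_moves --motion '[[[0,0,0.2],0],[[0,0,0.8],0],[[0,0,2],0],[[0,0,4],0],[[0,0,6],0],[[0,0,7],0],[[0,0,7],0],[[0,0,7],0]]'

```text
clock: 33.45
tool_pos: [0.5268, -0.0657, 0.0572]
orientation: [-180.0, -0.0, 107.9]
force: [0.2, -1.3, -3.1]
opening: 0.0677
```

```bash
python3 - <<'E'
from h import *
im,d,cm=wsnap('w20');o=ctrl.get_obs(); print(o['tool_pos'],o['opening']); im,d=snap('scene','s20'); crop(im,'s20c',220,360,100,230,5)
E
```

```text
[ 0.52645511 -0.06575063  0.05674638] 0.06801011503919409
```

View pics/w20.png

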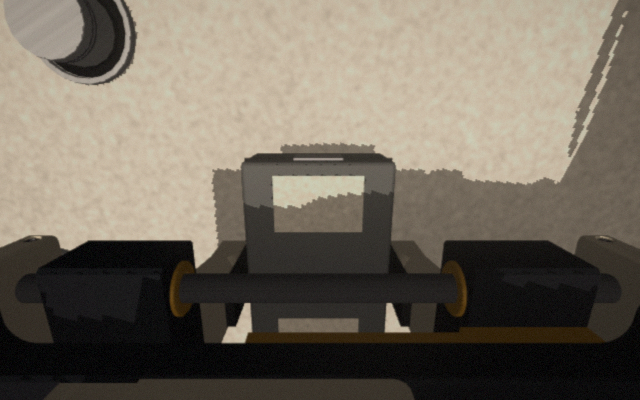

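View pics/s20c.png

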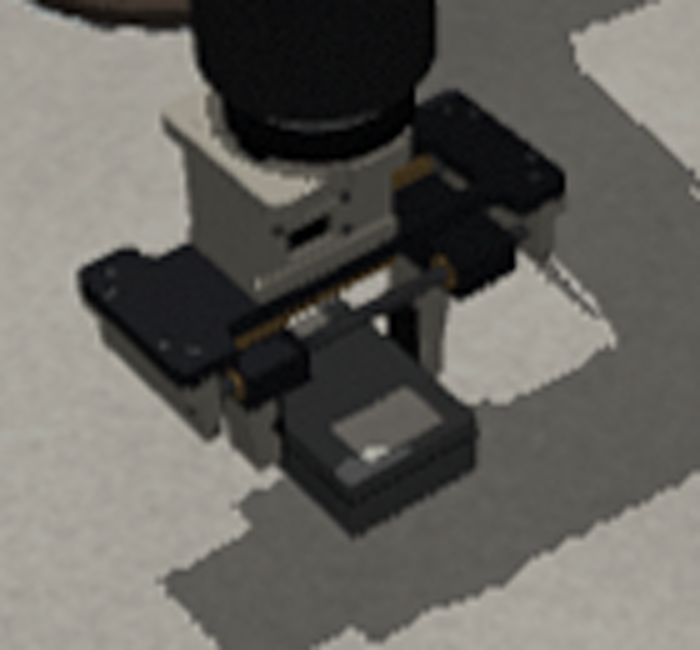

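```bash
python3 - <<'E'
from h import *
o=ctrl.get_obs();cm=wcm(o);p=pt(cm,318,162,.1027);y=np.array([np.sin(np.radians(107.9)),-np.cos(np.radians(107.9))])
print(o['tool_pos'],p,'end along tool y:',(p[:2]-o['tool_pos'][:2])@y)
E
```

```text
[ 0.52639032 -0.06578726  0.05653102] [ 0.47487867 -0.08267201  0.1027    ] end along tool y: -0.054207836308975764
```

The box is centred in the grip (end 54 mm behind the TCP). Moving to the oblong tray with a −24.4° turn.

Request:
apply_moves --motion '[[[-0.2,1.5,0.5],-1],[[-0.7,4.5,1.5],-4],[[-1.3,8.5,2.5],-7],[[-1.9,12.5,3],-10],[[-2.5,16.5,3],-13],[[-3.1,20.5,3],-16],[[-3.7,24.5,3],-19],[[-4.3,28.5,3],-22],[[-4.9,31.5,3],-24.4],[[-5.1,32.6,3],-24.4]]'

```text
clock: 34.55
tool_pos: [0.4754, 0.2627, 0.0864]
orientation: [-180.0, 0.1, 83.6]
force: [0.4, -0.7, -3.1]
opening: 0.0679
```

Request:
apply_moves --motion '[[[0,0,0],0],[[0,0,-1],0],[[0,0,-3],0],[[0,0,-5],0],[[0,0,-6.5],0],[[0,0,-7.3],0],[[0,0,-7.3],0],[[0,0,-7.3],0]]'

```text
clock: 35.35
tool_pos: [0.4765, 0.2598, 0.0146]
orientation: [180.0, 0.0, 83.5]
force: [1.1, 0.3, -2.4]
opening: 0.0678
```

```bash
python3 - <<'E'
from h import *
im,d,cm=wsnap('w21');o=ctrl.get_obs(); print(o['tool_pos'],o['orientation'],o['opening']); im,d=snap('scene','s21'); crop(im,'s21c',340,480,80,210,5)
E
```

```text
[0.47668329 0.2602568  0.01501736] [ 1.79965883e+02 -3.27768957e-02  8.35236028e+01] 0.06762288406029744
```

View pics/w21.png

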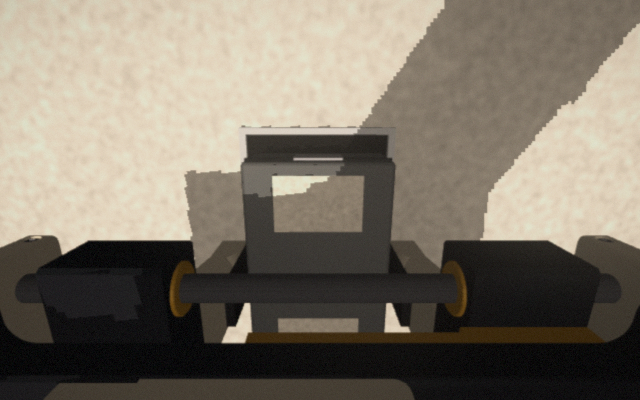

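View pics/s21c.png

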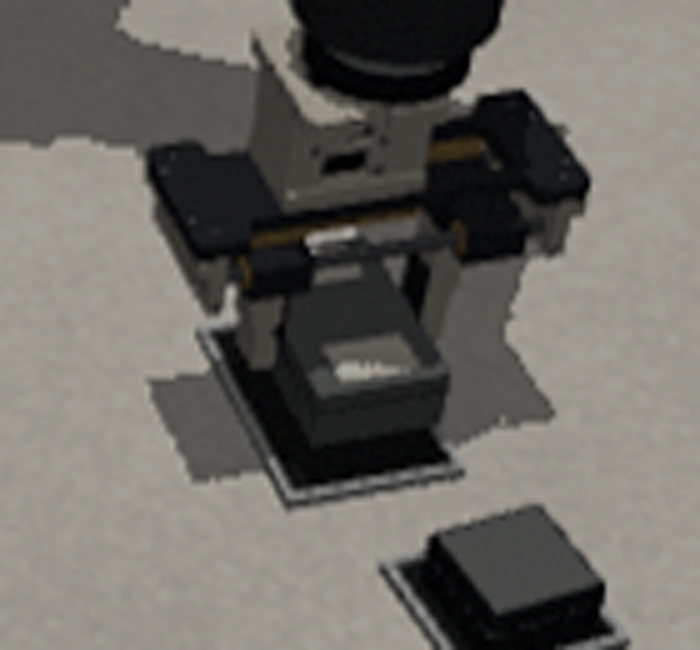

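```bash
python3 - <<'E'
from h import *
o=ctrl.get_obs();cm=wcm(o);y=np.array([np.sin(np.radians(83.5)),-np.cos(np.radians(83.5))])
for v,z in ((127,.007),(162,.0607)):
  p=pt(cm,318,v,z); print((p[:2]-o['tool_pos'][:2])@y)
E
```

```text
-0.06659144936491691
-0.05416581173578251
```

The box and tray centres agree to within 1 mm. Lowering.

Request:
apply_moves --motion '[[[0,0,-0.5],0],[[0,0,-1.1],0],[[0,0,-1.6],0],[[0,0,-2.0],0],[[0,0,-2.2],0],[[0,0,-2.3],0],[[0,0,-2.35],0],[[0,0,-2.35],0]]'

```text
clock: 36.25
tool_pos: [0.4762, 0.2604, -0.0089]
orientation: [180.0, -0.0, 83.5]
force: [-0.2, 0.7, -3.3]
opening: 0.0678
```

Request:
apply_moves --motion '[[[0,0,-0.05],0],[[0,0,-0.05],0],[[0,0,-0.05],0]]'

```text
clock: 36.55
tool_pos: [0.4763, 0.2605, -0.009]
orientation: [180.0, -0.0, 83.5]
force: [-2.9, -0.0, 5.8]
opening: 0.0677
```

Floor contact. Releasing, lifting and checking.

Request:
apply_moves --motion '[[[0,0,0],0],[[0,0,0],0],[[0,0,0],0],[[0,0,0],0],[[0,0,0],0],[[0,0,0],0],[[0,0,0],0]]' --hand 8.7

```text
clock: 37.25
tool_pos: [0.4762, 0.2603, -0.0096]
orientation: [-180.0, 0.0, 83.5]
force: [0.4, 0.6, 0.3]
opening: 0.0869
```

Request:
apply_moves --motion '[[[0,0,0.5],0],[[0,0,3],0],[[0,0,7],0],[[0,0,11],0],[[0,0,15],0],[[0,-4,18],0],[[0,-8,20],0],[[0,-12,20],0],[[0,-16,20],0],[[0,-20,20],0]]'

```text
clock: 38.25
tool_pos: [0.4759, 0.0588, 0.1913]
orientation: [179.9, -0.0, 83.6]
force: [1.7, 0.1, 0.0]
opening: 0.0871
```

Request:
apply_moves --motion '[[[0,-2,0],0],[[0,-4,0],0],[[0,-5,0],0],[[0,-5,0],0],[[0,-5,0],0]]'

```text
clock: 38.75
tool_pos: [0.4763, 0.0106, 0.1906]
orientation: [180.0, -0.0, 83.5]
force: [0.6, -0.3, 0.6]
opening: 0.0869
```

```bash
python3 - <<'E'
from h import *
im,d=snap('scene','s22'); crop(im,'s22c',150,480,120,330,2.4); im,d=snap('top','t22'); crop(im,'t22c',190,440,130,300,3); o=ctrl.get_obs(); print(o['tool_pos'],o['force'],o['clock'])
E
```

```text
[0.47629568 0.01094373 0.19050586] [-0.74568872 -0.34693004 -0.96902186] 38.85
```

View pics/s22c.png

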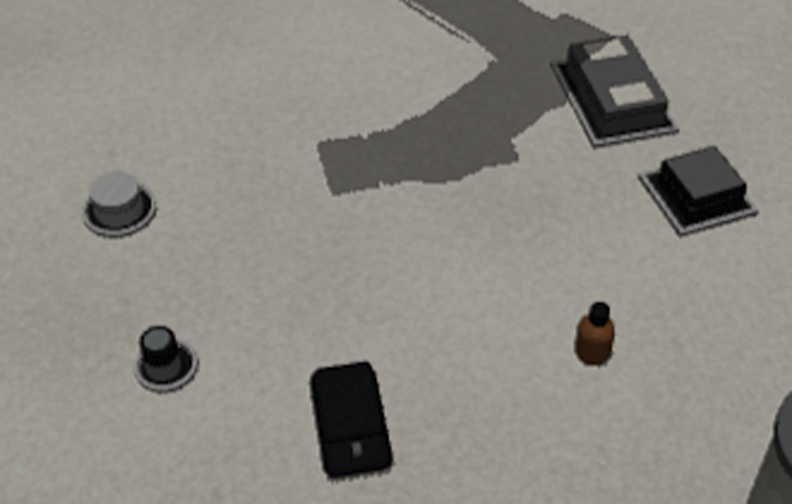

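View pics/t22c.png

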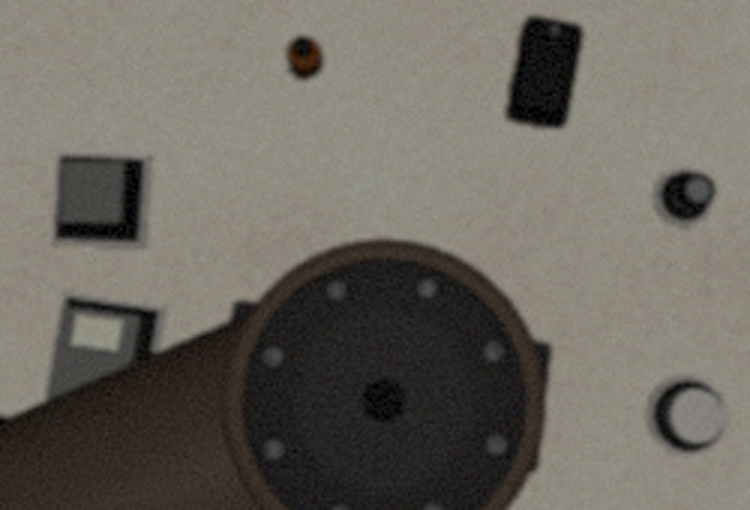

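All four pieces stand in their trays. One numeric check of the centres from the top view:

```bash
python3 - <<'E'
from h import *
c=ctrl.camera_model('top'); q=lambda a,b,z: pt(c,(a+.5)/3-.5+190,(b+.5)/3-.5+130,z)[:2].round(4)
print('case',q(94,190,.035),'tray .6325 .2705'); print('eye',q(698,191,.041),'tray .647 -.257'); print('can',q(697,416,.033),'tray .452 -.2565')
s=ctrl.camera_model('scene'); q=lambda a,b,z: pt(s,(a+.5)/2.4-.5+150,(b+.5)/2.4-.5+120,z)[:2].round(4)
print('box',np.mean([q(*p,.037) for p in ((568,52),(627,37),(667,97),(607,114))],0),'tray .4765 .2605')
print('case',np.mean([q(*p,.035) for p in ((662,165),(715,148),(746,184),(695,202))],0))
print('eye',q(157,342,.041),'can',q(116,190,.033))
E
```

```text
case [0.6362 0.2671] tray .6325 .2705
eye [ 0.646  -0.2579] tray .647 -.257
can [ 0.4536 -0.2557] tray .452 -.2565
box [0.481675 0.257275] tray .4765 .2605
case [0.6383   0.267375]
eye [ 0.6508 -0.2592] can [ 0.4581 -0.255 ]
```

```bash
python3 -c "
from plant import ctrl
ctrl.close_job(); print(ctrl.get_obs()['clock'])"
```

```text
the job is handed in; nothing more can be done
the job is handed in; nothing more can be done
```

I took the stack apart from the top down: eyepiece, canister, filter case, slide box. Each piece went into its own tray, lowered until it touched the floor and then released. The job was handed in at about 39 s, with the arm clear and no verdict reported.

- **Last checks:** the final scene and top views show all four pieces upright inside their rims. The mouse and the oil bottle look to be where they started, though I did not measure that.
- **Measured centres:** the piece centres came out at most about 7 mm from the tray centres (limit 13 mm). The two cameras agreed to about 5 mm. The slide box's far end was hidden by the arm in the last top view, so its centre comes from the scene camera and from the wrist view before release.
- **Disagreement:** the fingertips turned out to be about 23 mm behind the reported TCP. Because of this the first canister grasp closed on nothing, just above it. The eyepiece had earlier been held only near its top, but it was placed safely. I corrected the heights for everything after that, and the stack was not disturbed.

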